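# Hang a lamp bracket on a slotted upright and lock the lamp head in it

### The job

Hang the aluminium lamp bracket on the slotted upright: press its four hook tabs into the two topmost rows of slots, then down until it sits fully home. Then put the black lamp head into the ring of the hung bracket, lugs through the notches, and turn it clockwise (seen from above) to its stop so that it is locked. Leave the dish, bottles and sherds where they are.

Things in the scene. Friction and masses are not known exactly. Their poses are not given: they have to be found in the camera images.
- board_top (a point): Two fixed plywood work boards, on plinths, 45 mm high, butted together on the table under everything handled: their top is at world z = 0.045 m. The point lies in the middle of the front board's top. Equipment standing along their edges, up to about 75 mm high, is fixed.
- stand: Fixed slotted upright of grey sheet steel on a dark base plate (115 x 110 x 10 mm, x -55 to 60). Origin on the work boards under the middle of the upright's front face; +x from the front face to the back, y along its width, z up. Face plate 64 mm wide, 6 thick, top at z = 172 mm; at least 20 mm free space behind the slots.
- stand_slots (a point): On the stand: middle of the front face at z = 144 mm, the lower edge of the topmost slot row. Axes as the stand's. Slots: two columns centred at y = -16 and +16 mm, four rows with lower edges at z = 60, 88, 116, 144 mm over the boards; each slot 10 mm wide, 17 mm high.
- stand_seat (a point): On the stand: point of the front face, 100 mm over the boards, where bracket_heel lies when the bracket hangs fully home in the two topmost slot rows. Axes as the stand's.
- bracket: Loose bare-aluminium lamp bracket, about 0.24 kg, 161 mm long, 62 high, lying arm-down, the way up it will hang. Origin on its underside below the web; +x to the hook end, z up. Flat arm 22 mm wide, 8 thick; at x = 57 to 62 mm an upright back plate 48 mm wide, 62 high, with four hook tabs on its rear; at the other end the lamp ring. Hung, it keeps about 2 mm sideways, 1.5 mm fore-and-aft play.
- bracket_web (a point): On the bracket: the place to pinch from above, across y: middle of the pinchable web, x = 0, y = 0, z = 27 mm in the bracket's frame. The web is 10 mm thick (y -5 to 5), x = -18 to 57, z = 8 (top of the arm) to 40 mm. Between web and ring the arm is 17 mm high at most.
- bracket_heel (a point): On the bracket: bottom middle of the back plate's rear face (x = 62, z = 0 mm in its frame). Axes as the bracket's. Tabs at y = -16 and 16, 6 mm wide: necks z = 16-22 and 44-50, 12.5 mm out, their end lips (7.5 to 12.5 mm out) reach 7 mm below the neck. Tabs (13 high) enter the slots (17) with the bracket about 9 mm (7 to 11) above its final height; push in until the plate meets the face, then lower.
- bracket_ring (a point): On the bracket: centre of the lamp ring at its top face (x = -56, z = 14 mm in its frame). Ring 60 mm outside, 14 high, open below. Its 4 mm top flange has a 34 mm hole with two opposite notches, 15 mm wide, 49 mm tip to tip, on a line at +35 deg (anticlockwise from above) from the bracket's x. Stops below allow clockwise turning only, by about 70 deg, to -35 deg; trapped from 32 deg of turn.
- lamp: Loose lamp head, about 0.12 kg, 40 mm high, standing on the boards. Origin at the centre of its underside, z up, x along thumb bar and lugs. Aluminium barrel 30 mm across, 12 deep; above it a black disc 52 mm across, z = 12 to 17, that comes to rest on the ring's top; on that a black thumb bar 44 mm long (x), 12 thick (y), z = 17 to 40 mm: pinch it across y. Half a turn round it fits equally.
- lamp_seat (a point): On the lamp head: centre of the disc's underside, 12 mm above its origin. It lies on bracket_ring when the head is fully in.
- lamp_lug (a point): On the lamp head: point of the lug at +x, x = 20, y = 0, z = 4 mm in its frame. The two opposite lugs stand out low on the barrel: 9 mm wide, 44 mm tip to tip, z = 1 to 6 mm.
- dish: Bystander, to be left alone: small round white dish, 68 mm across, 14 high; origin at the centre of its underside.
- sherd_a: Bystander, to be left alone: pottery sherd, 53 x 45 x 18 mm, beside the bracket; origin at the centre of its underside.
- bottle_tall: Bystander, to be left alone: white screw-cap bottle with a yellow band, 34 mm across, 50 high, beside the bracket; origin at the centre of its underside.
- bottle_short: Bystander, to be left alone: white screw-cap bottle with a green band, 34 mm across, 48 high, beside the lamp head; origin at the centre of its underside.
- sherd_b: Bystander, to be left alone: reddish pottery sherd, 52 x 56 x 18 mm, on the boards in front of the stand, roughly below where the lamp will hang; origin at the centre of its underside.

How it is judged:
By the outcome, as a careful person would: the job done as asked, in the order asked, and still so for the second after the job is handed in, with the robot touching nothing.
It also fails if it takes over 72 s, if anything falls off the work surface, if the arm or the gripper's body presses on something with over 40 N, if the wrist force passes 120 N, or if a joint passes its speed limit or range.

### The arm

A 6-joint arm with a two-finger parallel gripper is mounted at the origin on a cart in front of the work surface, level with it; the furniture and walls round the work are solid. World frame = base frame: x ahead of the robot, y to its left, z up, the work surface at z = 0. Lengths are in mm, angles in rad, forces in N, time in s.
With the tool pointing down it reaches from about 325 to 900 mm from the base axis. Payload 3.5 kg.
Tool frame: the origin (TCP) lies on the centre line of the jaws, within the pads' length; the fingertips stand arm.finger_overhang ahead of it and the grasp point (between the pads) lies 8 mm behind it (arm.finger_overhang is the distance from the TCP to the fingertips, in mm); y points along the fingers, z is the direction in which the jaws open and shut, and the axes are right-handed (so a half turn about y gives the same grasp; the last joint's range is limited). The gripper opens to 85 mm and grips with 20 to 120 N. Pads are 22 mm wide; open, the fingers measure 114 mm over their backs; the gripper's body (76 mm by 85 mm) begins 54 mm behind the grasp point. The pads swing forward as they close: fully open they stand 13 mm farther back than shut.
Start: joints at [-1.329, 0.276, -0.026, 1.268, 0, 1.467], TCP at [211.243, -588.216, 242.313] pointing down, gripper open.
Joint ranges: [-3.12, 3.12], [-0.85, 1.88], [-1.08, 1.24], [-1.95, 2.15], [-1.57, 1.53], [-3.14, 3.14]. Speed limits (rad/s): [2.57, 2.57, 3.14, 3.14, 3.14, 3.14].

### API

Orientations are given as a unit quaternion [x, y, z, w].
In Python, from cell import arm, eyes, workorder gives the robot as it stands.
- The arm moves only by the tool play_rows, never from a script. Its argument "moves" is one flat list of numbers, 7 for each row, row after row: the shift along the world's x, y, z in cm, then the turn, a rotation vector about the world's x, y, z in degrees, then the finger opening in cm, from 0 to 8.54. In form: [tx, ty, tz, wx, wy, wz, gripper, tx, ty, tz, wx, wy, wz, gripper, ...]. A call has 1 to 5 rows; each row is the pose to reach, as a shift and turn from the pose measured when the call began; what a row does not reach only later rows make up. A row lasts 1/12 s, in which the tool goes at most 41.7 mm and 7.16 degrees, less where a joint would pass 70% of its speed; a pose out of reach is approached as far as the arm can. A call with a gripper value outside its range is refused whole. The fingers move at their own pace and stop on an object; "force" is the grip in N (left out, the last holds). Time passes only in rows, so rows that repeat a pose let the fingers close. It gives the time, the measured TCP pose, the force and the opening at its end, in the units of the state.
- arm.read_state(): the state, without advancing time (a new reading comes with each control period).
- eyes.grab_frame(name): name is "side" or "top"; returns the picture (384x512x3 uint8, blue, green, red); there is no depth.
- eyes.calibration(name): a dict with "camera_matrix" (3x3 intrinsics, pixels), "distortion" ([k1, k2, p1, p2, k3] as OpenCV has them; the pictures are not rectified), "R" (3x3) and "t" (3): a world point X has camera coordinates R X + t. Camera axes: x right, y down, z forward; pixel columns grow to the right and rows downward; lengths in mm; the calibration is good to about 2 mm. A picture is of the moment at which its call begins. calibration takes no time and is no camera call.
- workorder.hand_in(): hands the job in, once; it reports no verdict.
Trained networks look in the newest picture that a camera, given by its name, has taken for a name from the list of things; names that differ only in an ending like _2 or _b are one class to them, and where a whole thing is asked for, a point or a joint stands for the part that bears it (a point fixed in the world has none). Each returns a list of dicts, best first, with "confidence" (0 to 1); they miss things now and then, are a little off and sometimes report something else, mostly with a low value. They report only what shows in the picture. A call takes as long as a camera call.
- eyes.recognise(camera, target): "bbox" ([left, top, width, height] as shares, 0 to 1, of the picture: columns of its width, rows of its height, round what is visible of it).
- eyes.masks_of(camera, target): "region" (384x512 bool, what is visible of it) and "bbox" ([left, top, width, height] as shares, 0 to 1, of the picture: columns of its width, rows of its height, round what is visible of it).
- eyes.landmark_of(camera, target): "centre" ([column, row] as shares, 0 to 1, of the picture: columns of its width, rows of its height: a listed point, or the origin of a listed thing).
The state is a dict: "time_s": time; "q": joint angles; "joint_vel": joint speeds; "effort": joint torques, N m; "position": TCP position; "orientation": TCP orientation; "wrist_force": force on the tool from outside, world axes, zero at the start; "ft_torque": the same for the moment, N m; "opening": finger opening in mm.
Only numpy, scipy, OpenCV 4.12 (cv2) and the standard library are available. Lean on these libraries where they do the work, as an engineer would, in place of code of your own. Each camera call takes 0.05 s, during which the arm holds its last target.

## Working session

There is one attempt and no reset: what is moved stays moved. The work goes in short steps, Python scripts to look and compute and a tool call to move; the robot and the scene stay as the last step left them, time stands still between calls to the robot, and variables do not carry over. Pictures are saved under pics/ and viewed, and the job is handed in when it is done.

Besides the shell and the picture viewer there is one more tool, called after ">>>" in YAML: its name, and indented under it one key for each argument. play_rows: Moves the arm, as the interface text tells. Its arguments: {"type":"object","properties":{"moves":{"type":"array"},"force":{"type":"number"}},"required":["moves"]}

```bash
ls; mkdir -p pics; python3 - <<'E'
from cell import arm, eyes, workorder
import cv2, numpy as np
print(arm.read_state(), arm.finger_overhang)
for n in ("side","top"):
    im=eyes.grab_frame(n); cv2.imwrite(f"pics/{n}0.png",im)
    c=eyes.calibration(n); print(n,c)
    print("cam pos",-np.array(c["R"]).T@np.array(c["t"]))
E
```

```text
pics
{'time_s': 0.0, 'q': array([-1.32936899e+00,  2.77120065e-01, -2.78822073e-02,  1.26795724e+00,
        7.81411553e-06,  1.46744526e+00]), 'joint_vel': array([-0.00070589,  0.00013632,  0.00102271,  0.00027377, -0.00095074,
       -0.00075598]), 'effort': array([-1.60088162e-03, -4.45508873e+01,  2.95203441e+01,  1.64208625e-02,
       -1.84925111e-04, -8.19728456e-06]), 'position': array([ 211.08698571, -587.49211185,  241.16704327]), 'orientation': array([-0.12134464,  0.69738863, -0.69586229,  0.12124463]), 'wrist_force': array([-0.34585854,  0.39896775, -0.06062332]), 'ft_torque': array([-0.01570896,  0.02100035,  0.02388621]), 'opening': 85.13976225206189} 11.0
side {'camera_matrix': array([[399.64676621,   0.        , 258.66792965],
       [  0.        , 399.64676621, 186.08004386],
       [  0.        ,   0.        ,   1.        ]]), 'distortion': array([-0.10783898,  0.        ,  0.        ,  0.        ,  0.        ]), 'R': array([[-0.87286607, -0.48788617,  0.00848005],
       [-0.30272551,  0.52780587, -0.79358568],
       [ 0.38270366, -0.69526114, -0.60839942]]), 't': array([456.93806384, 267.15044646, 920.97717778])}
cam pos [127.25765327 722.24982947 768.4538963 ]
top {'camera_matrix': array([[431.29007903,   0.        , 255.25699129],
       [  0.        , 431.29007903, 189.75409857],
       [  0.        ,   0.        ,   1.        ]]), 'distortion': array([-0.00508057,  0.        ,  0.        ,  0.        ,  0.        ]), 'R': array([[ 0.02066125, -0.99966777, -0.01540977],
       [-0.99387547, -0.0188631 , -0.10888401],
       [ 0.10855716,  0.01756507, -0.99393501]]), 't': array([  -5.4563531 ,  525.92376422, 1357.42613599])}
cam pos [ 375.45713561  -19.37727401 1406.37397331]
```

View pics/side0.png

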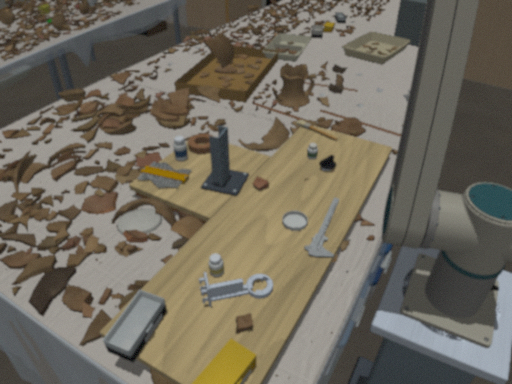

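View pics/top0.png

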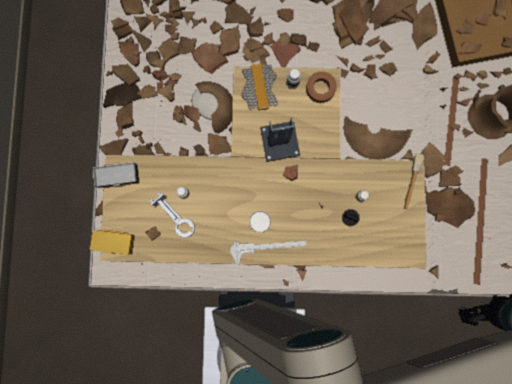

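The top view shows the bracket at about (175,215) with its ring at (185,228), the lamp at (351,217), and the stand at (281,140). Next I measure with the networks.

```bash
cat > h.py <<'E'
import numpy as np, cv2
from cell import arm, eyes, workorder
from scipy.spatial.transform import Rotation as Rot
def cal(n):
    c=eyes.calibration(n); return [np.array(c[k],float) for k in("camera_matrix","distortion","R","t")]
def proj(n,X):
    K,d,R,t=cal(n); return cv2.projectPoints(np.atleast_2d(np.array(X,float)),cv2.Rodrigues(R)[0],t,K,d)[0].reshape(-1,2)
def ray(n,px):
    K,d,R,t=cal(n); u=cv2.undistortPoints(np.array([[px]],float),K,d).ravel()
    v=R.T@np.array([u[0],u[1],1]); return -R.T@t, v/np.linalg.norm(v)
def onz(n,px,z):
    o,v=ray(n,px); return o+v*(z-o[2])/v[2]
def tri(pa,pb):
    o1,v1=ray("side",pa);o2,v2=ray("top",pb)
    A=np.stack([v1,-v2],1); s=np.linalg.lstsq(A,o2-o1,rcond=None)[0]
    a=o1+v1*s[0];b=o2+v2*s[1]; return (a+b)/2,np.linalg.norm(a-b)
def lm(n,t,k=2):
    return [(np.array(r["centre"])*[512,384],r["confidence"]) for r in eyes.landmark_of(n,t)[:k]]
E
python3 - <<'E'
from h import *
np.set_printoptions(precision=1,suppress=True)
hz={"stand":45,"stand_slots":189,"stand_seat":145,"bracket":45,"bracket_web":72,"bracket_heel":45,"bracket_ring":59,"lamp":45,"lamp_seat":57,"lamp_lug":49,"sherd_b":45,"bottle_short":45,"bottle_tall":45,"sherd_a":45,"dish":45,"board_top":45}
for n in("side","top"): eyes.grab_frame(n)
for t,z in hz.items():
    r={}
    for n in("side","top"):
        r[n]=lm(n,t)
    s=t+" "
    for n in r:
        for p,c in r[n]: s+=f"| {n} {p} {c:.2f} z-> {onz(n,p,z)[:2]} "
    if r["side"] and r["top"]: s+=f" TRI {tri(r['side'][0][0],r['top'][0][0])}"
    print(s)
print(arm.read_state()["time_s"])
E
```

```text
stand | side [223.8 179.5] 0.57 z-> [690.4 -80.5] | side [297.3 223.7] 0.54 z-> [413.  -12.1] 
stand_slots | side [225.3 142.2] 0.80 z-> [670.4 -69. ] | top [279.4 130.3] 0.95 z-> [682.1 -63.9]  TRI (array([676.1, -66.6, 190. ]), np.float64(12.445763478507669))
stand_seat | side [222.6 154.9] 0.64 z-> [680.1 -66.7] | top [280.4 134.4] 0.62 z-> [680.7 -68.7] | top [284.8 142.7] 0.20 z-> [655.7 -82.1]  TRI (array([681.2, -68.7, 143.5]), np.float64(0.43170840251907344))
bracket | side [237.1 292.9] 0.84 z-> [433.8 259.3] | top [169.1 212.1] 0.97 z-> [447.8 276.1]  TRI (array([438.3, 269.6,  56.4]), np.float64(19.375762450065544))
bracket_web | side [231.7 288.2] 0.98 z-> [439.1 271.7] | side [331.3 159.5] 0.64 z-> [ 433.6 -308.2] | top [172.1 213.9] 0.73 z-> [441.  260.8] | top [279.8 133.8] 0.72 z-> [700.3 -69.6]  TRI (array([442.8, 263.8,  60.6]), np.float64(2.8826684427247784))
bracket_heel | side [205.8 299.2] 0.67 z-> [484.2 308. ] | side [243.7 326.6] 0.66 z-> [377.1 325.8] | top [158.7 202.6] 0.81 z-> [477.3 310.5] | top [267.9 211.3] 0.66 z-> [456.4 -36.6]  TRI (array([479. , 31
[... 1543 characters left out ...]
), np.float64(14.9601859491339))
sherd_a | side [241.4 324.7] 0.84 z-> [383.5 324.4] | side [223.  177.8] 0.73 z-> [697.3 -86.6] | top [293.9 169.1] 0.64 z-> [ 592.7 -117.1] | top [152.8 237.3] 0.48 z-> [367.3 324.4]  TRI (array([ 730.3, -189.7, -897.3]), np.float64(27.107021271469495))
dish | side [294.6 220.2] 0.56 z-> [425.2 -21.1] | side [222.6 180.5] 0.48 z-> [690.6 -74.3] | top [260.1 221.3] 0.79 z-> [424.5 -12.6]  TRI (array([423.2, -13. ,  52.6]), np.float64(2.222320890362732))
board_top | side [285. 213.] 0.78 z-> [460.6 -34.5] | side [260.1 281. ] 0.73 z-> [405.8 204.7] | top [267.  210.5] 0.86 z-> [458.9 -33.8]  TRI (array([459.5, -33.5,  46.1]), np.float64(1.326149791208225))
1.8
```

```bash
cat >> h.py <<'E'
def T(x,y,z,yaw,P):
    c,s=np.cos(np.radians(yaw)),np.sin(np.radians(yaw)); P=np.atleast_2d(np.array(P,float))
    return np.stack([x+c*P[:,0]-s*P[:,1],y+s*P[:,0]+c*P[:,1],z+P[:,2]],1)
def circ(r,z,cx=0,cy=0):
    a=np.linspace(0,2*np.pi,49); return np.stack([cx+r*np.cos(a),cy+r*np.sin(a),0*a+z],1)
def box(x0,x1,y0,y1,z0,z1):
    v=lambda i,j,k:[(x0,x1)[i],(y0,y1)[j],(z0,z1)[k]]
    L=[]
    for k in(0,1): L.append([v(0,0,k),v(1,0,k),v(1,1,k),v(0,1,k),v(0,0,k)])
    for i in(0,1):
        for j in(0,1): L.append([v(i,j,0),v(i,j,1)])
    return L
def slab(x0,x1,y0,y1,z): return [[[x0,y0,z],[x1,y0,z],[x1,y1,z],[x0,y1,z],[x0,y0,z]]]
def m_bracket():
    L=[circ(30,14,-56),circ(17,14,-56),circ(30,0,-56)]
    L+=box(57,62,-24,24,0,62)+box(-18,57,-5,5,8,40)
    for y in(-16,16):
        for z in(16,44): L+=box(62,74.5,y-3,y+3,z,z+6)
    for a in (35,215):
        c,s=np.cos(np.radians(a)),np.sin(np.radians(a))
        L.append([[-56+c*16,s*16,14],[-56+c*24.5,s*24.5,14]])
    return L
def m_stand():
    L=box(0,6,-32,32,10,172)+slab(-55,60,-55,55,10)+slab(-55,60,-55,55,0)
    for y in(-16,16):
        for z in(60,88,116,144): L.append([[0,y-5,z],[0,y+5,z],[0,y+5,z+17],[0,y-5,z+17],[0,y-5,z]])
    return L
def m_lamp(): return [circ(26,12),circ(26,17)]+box(-22,22,-6,6,17,40)
def draw(n,im,items,crop,k,fn,dots=()):
    x0,y0,x1,y1=crop
    big=cv2.resize(im[y0:y1,x0:x1],None,fx=k,fy=k,interpolation=cv2.INTER_CUBIC)
    raw=big.copy()
    for (pose,L,col) in items:
        for pl in L:
            p=(proj(n,T(*pose,pl))-[x0,y0]+0.5)*k
            cv2.polylines(big,[np.round(p).astype(int)],False,col,1,cv2.LINE_AA)
    out=np.hstack([raw,big]) if raw.shape[1]*2<=800 else np.vstack([raw,big])
    assert out.shape[1]<=800 and out.shape[0]<=600,out.shape
    cv2.imwrite(fn,out)
E
python3 - <<'E'
from h import *
ims={n:cv2.imread(f"pics/{n}0.png") for n in("side","top")}
B=(443,268,45,48.5); S=(681,-68.5,45,0); L=(442,-296,45,0)
G=(0,255,0)
draw("top",ims["top"],[(B,m_bracket(),G)],(140,180,205,245),6,"pics/tb1.png")
draw("side",ims["side"],[(B,m_bracket(),G)],(190,260,285,320),4,"pics/sb1.png")
draw("top",ims["top"],[(S,m_stand(),G)],(250,105,310,170),6,"pics/ts1.png")
draw("side",ims["side"],[(S,m_stand(),G)],(190,115,260,200),5,"pics/ss1.png")
draw("top",ims["top"],[(L,m_lamp(),G)],(330,195,375,235),8,"pics/tl1.png")
draw("side",ims["side"],[(L,m_lamp(),G)],(305,140,350,180),8,"pics/sl1.png")
E
```

```text
(no output)
```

View pics/tb1.png

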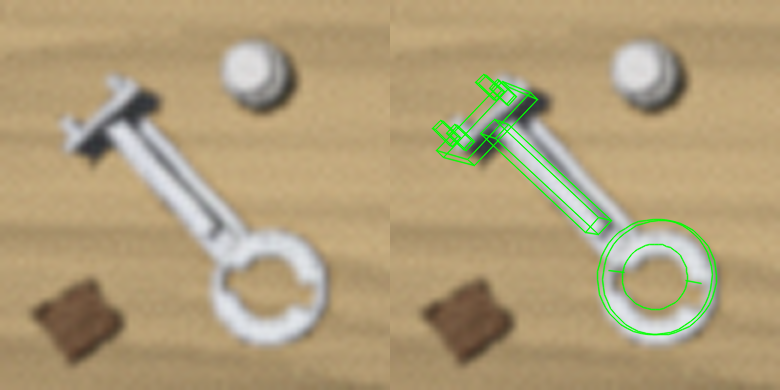

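View pics/sb1.png

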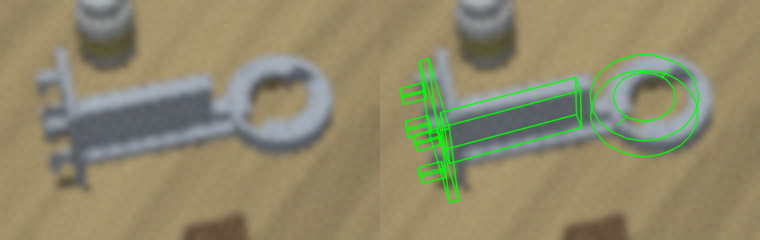

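View pics/ts1.png

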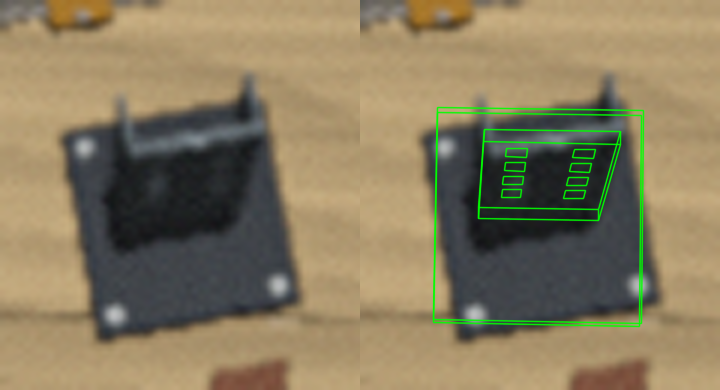

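View pics/ss1.png

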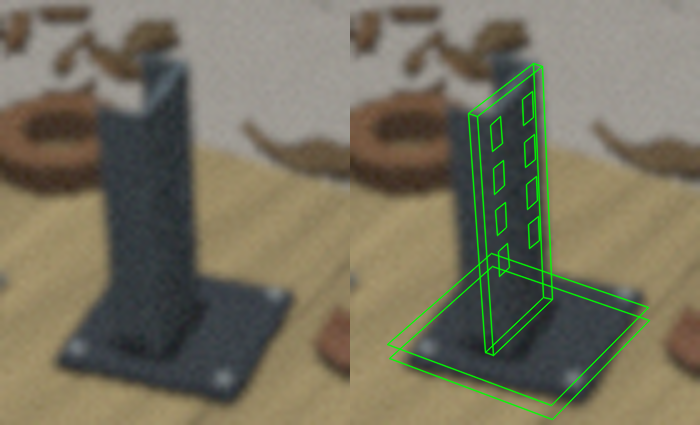

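View pics/tl1.png

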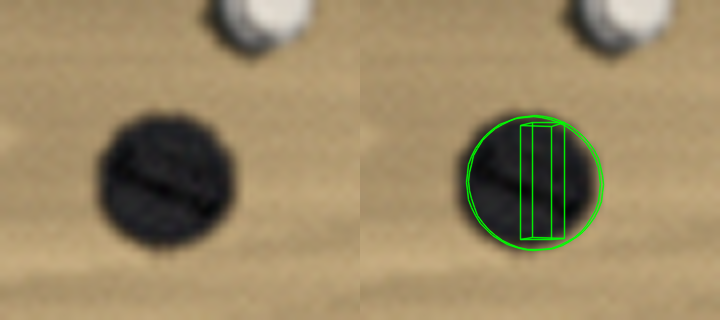

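View pics/sl1.png

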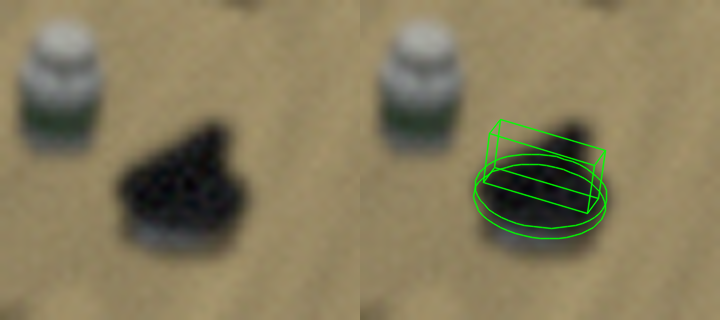

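```bash
cat >> h.py <<'E'
def P_box(*a): return np.array([[x,y,z] for x in a[0:2] for y in a[2:4] for z in a[4:6]],float)
def cyl(r,z0,z1,cx=0,cy=0): return np.vstack([circ(r,z0,cx,cy),circ(r,z1,cx,cy)])
def s_bracket():
    H=[cyl(30,0,14,-56),P_box(-30,57,-11,11,0,8),P_box(-18,57,-5,5,8,40),P_box(57,62,-24,24,0,62)]
    for y in(-16,16):
        for z in(16,44): H+=[P_box(62,74.5,y-3,y+3,z,z+6),P_box(69.5,74.5,y-3,y+3,z-7,z+6)]
    return H
def s_lamp(): return [cyl(15,0,12),cyl(26,12,17),P_box(-22,22,-6,6,17,40)]
SS=4
def sil(n,pose,H,off=(0,0),hole=None):
    m=np.zeros((384*SS,512*SS),np.uint8)
    for h in H:
        p=(proj(n,T(*pose,h))+off+0.5)*SS
        cv2.fillConvexPoly(m,cv2.convexHull(np.round(p*16).astype(np.int32)).reshape(-1,2),255,shift=4)
    if hole is not None:
        a=np.zeros_like(m)+255
        for zz in (10,14) :
            b=np.zeros_like(m); 
            for h in hole:
                q=h.copy(); q[:,2]=zz
                p=(proj(n,T(*pose,q))+off+0.5)*SS
                cv2.fillConvexPoly(b,cv2.convexHull(np.round(p*16).astype(np.int32)).reshape(-1,2),255,shift=4)
            a=a&b
        # lower opening wider
        m=m&~a
    return cv2.resize(m,(512,384),interpolation=cv2.INTER_AREA)/255.
def ringhole():
    c,s=np.cos(np.radians(35)),np.sin(np.radians(35)); R=np.array([[c,-s],[s,c]])
    q=np.array([[-24.5,-7.5],[24.5,-7.5],[24.5,7.5],[-24.5,7.5]])@R.T+[-56,0]
    return [circ(17,14,-56),np.c_[q,[14]*4]]
E
python3 - <<'E'
from h import *
import pickle
out={}
for n in("side","top"):
    im=eyes.grab_frame(n); ov=im.copy()
    for t in("bracket","lamp","stand","sherd_b","bottle_tall","bottle_short","dish"):
        for i,r in enumerate(eyes.masks_of(n,t)[:3]):
            m=r["region"]; ys,xs=np.nonzero(m)
            print(n,t,round(r["confidence"],2),m.sum(),xs.mean().round(1),ys.mean().round(1))
            out[n,t,i]=m
            if i==0: cv2.drawContours(ov,cv2.findContours(m.astype(np.uint8),0,2)[0],-1,(0,0,255),1)
    cv2.imwrite(f"pics/m_{n}.png",cv2.resize(ov[100:340,100:400],None,fx=2.6,fy=2.4,interpolation=cv2.INTER_CUBIC))
pickle.dump(out,open("masks.pkl","wb"))
E
```

```text
side bracket 0.84 1290 235.0 288.0
side bracket 0.67 261 243.6 322.7
side lamp 0.6 223 327.6 163.3
side stand 0.75 140 312.2 151.0
side stand 0.67 1659 222.6 167.4
side sherd_b 0.62 161 260.2 183.6
side sherd_b 0.61 250 243.4 323.1
side bottle_short 0.58 131 311.9 151.3
side dish 0.96 387 294.0 220.4
top bracket 0.77 582 173.7 215.7
top lamp 0.51 237 350.8 217.1
top stand 0.87 1235 279.9 140.7
top sherd_b 0.62 98 152.4 232.7
top sherd_b 0.62 173 291.3 172.1
top bottle_tall 0.52 91 182.9 191.6
top bottle_short 0.35 465 172.2 214.2
top bottle_short 0.3 1203 280.0 140.9
top dish 0.68 432 260.1 220.9
```

View pics/m_side.png

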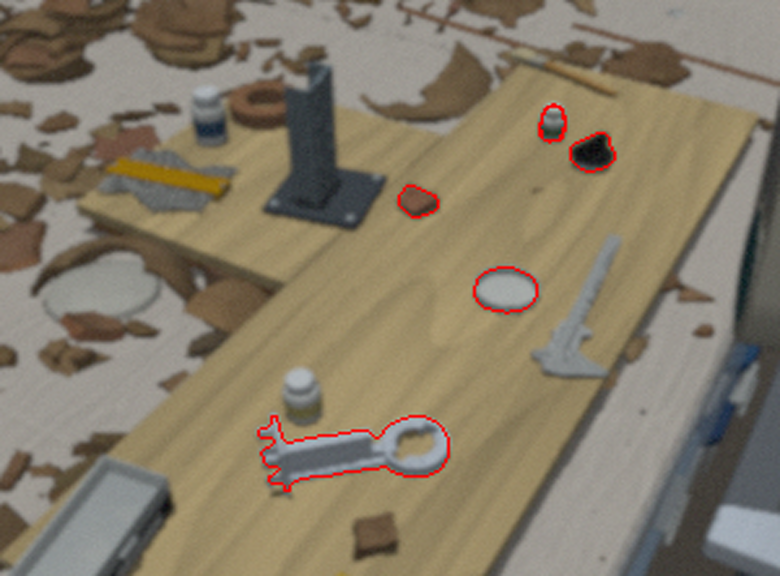

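View pics/m_top.png

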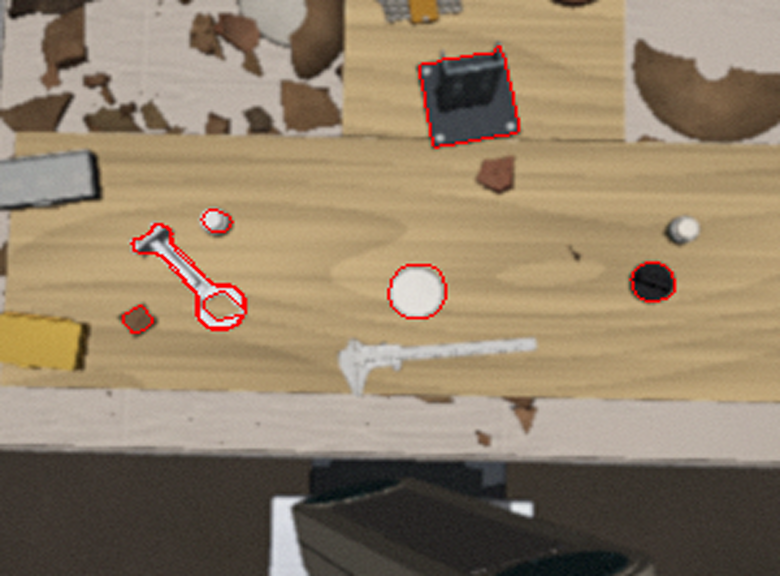

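```bash
cat >> h.py <<'E'
def s_stand(fl=24): return [P_box(-55,60,-55,55,0,10),P_box(0,6,-32,32,10,172),P_box(0,fl,29,32,10,172),P_box(0,fl,-32,-29,10,172)]
from scipy.optimize import minimize
def fit(masks,H,x0,hole=None,z=45,ysc=0.3,free=("x","y","a")):
    def f(v):
        e=0
        for n,m in masks.items():
            s=sil(n,(v[0],v[1],z,v[2]/ysc),H,hole=hole)
            e+=np.abs(cv2.GaussianBlur(s,(0,0),.7)-cv2.GaussianBlur(m.astype(float),(0,0),.7)).sum()/m.sum()
        return e
    v0=np.array([x0[0],x0[1],x0[2]*ysc])
    sx=np.array([v0]+[v0+d for d in np.eye(3)*6])
    r=minimize(f,v0,method="Nelder-Mead",options=dict(initial_simplex=sx,xatol=.05,fatol=1e-5,maxiter=150))
    return (r.x[0],r.x[1],r.x[2]/ysc),r.fun
E
python3 - <<'E'
from h import *
import pickle
M=pickle.load(open("masks.pkl","rb"))
jobs={"bracket":(s_bracket(),ringhole(),[(443,268,48.5)],0,0),"lamp":(s_lamp(),None,[(445,-298,a) for a in(-110,-70)],0,0),"stand":(s_stand(),None,[(681,-68,11)],1,0)}
for t,(H,hole,x0s,i,j) in jobs.items():
    for x0 in x0s:
        ms={"side":M["side",t,i],"top":M["top",t,j]}
        print(t,"both",np.round(fit(ms,H,x0,hole),2) if 0 else fit(ms,H,x0,hole))
        for n in ms: print("   ",n,fit({n:ms[n]},H,x0,hole))
E
```

```text
Traceback (most recent call last):
  File "h.py", line 99, in fit
    r=minimize(f,v0,method="Nelder-Mead",options=dict(initial_simplex=sx,xatol=.05,fatol=1e-5,maxiter=150))
  File "h.py", line 94, in f
    s=sil(n,(v[0],v[1],z,v[2]/ysc),H,hole=hole)
  File "h.py", line 70, in sil
    p=(proj(n,T(*pose,h))+off+0.5)*SS
       ~~~~^^^^^^^^^^^^^^
  File "h.py", line 7, in proj
    K,d,R,t=cal(n); return cv2.projectPoints(np.atleast_2d(np.array(X,float)),cv2.Rodrigues(R)[0],t,K,d)[0].reshape(-1,2)
            ~~~^^^
  File "h.py", line 5, in cal
    c=eyes.calibration(n); return [np.array(c[k],float) for k in("camera_matrix","distortion","R","t")]
ValueError: time passes only in moves, steps and waits
```

```bash
python3 - <<'E'
s=open('h.py').read()
s=s.replace('''def cal(n):
    c=eyes.calibration(n); return''','''import pickle,os
if os.path.exists("cal.pkl"): _C=pickle.load(open("cal.pkl","rb"))
else:
    _C={n:dict(eyes.calibration(n)) for n in("side","top")}; pickle.dump(_C,open("cal.pkl","wb"))
def cal(n):
    c=_C[n]; return''')
open('h.py','w').write(s)
E
cat > f1.py <<'E'
from h import *
M=pickle.load(open("masks.pkl","rb"))
jobs={"bracket":(s_bracket(),ringhole(),[(443,268,48.5)],0,0),"lamp":(s_lamp(),None,[(445,-298,a) for a in(-110,-70)],0,0),"stand":(s_stand(),None,[(681,-68,11)],1,0)}
f=lambda r:(np.round(r[0],1).tolist(),round(float(r[1]),3))
for t,(H,hole,x0s,i,j) in jobs.items():
    for x0 in x0s:
        ms={"side":M["side",t,i],"top":M["top",t,j]}
        print(t,"both",f(fit(ms,H,x0,hole)))
        for n in ms: print("   ",n,f(fit({n:ms[n]},H,x0,hole)))
E
python3 f1.py
```

```text
bracket both ([440.0, 261.3, 43.4], 0.33)
    side ([439.3, 260.2, 43.8], 0.116)
    top ([441.1, 262.7, 42.9], 0.176)
lamp both ([442.7, -294.1, -121.5], 0.162)
    side ([441.5, -292.5, -122.3], 0.109)
    top ([443.3, -293.6, -109.7], 0.036)
lamp both ([442.4, -294.1, -69.4], 0.319)
    side ([440.4, -293.1, -64.3], 0.243)
    top ([443.1, -293.9, -59.3], 0.047)
stand both ([680.6, -71.4, 10.4], 0.113)
    side ([680.4, -71.4, 9.7], 0.069)
    top ([681.0, -70.7, 11.6], 0.033)
```

```bash
python3 - <<'E'
from h import *
ims={n:cv2.imread(f"pics/{n}0.png") for n in("side","top")}
B=(440.2,261.5,45,43.3); S=(680.7,-71,45,10.6); L=(442.7,-294,45,-121.5)
G=(0,255,0)
draw("top",ims["top"],[(B,m_bracket(),G)],(140,180,205,245),6,"pics/tb2.png")
draw("side",ims["side"],[(B,m_bracket(),G)],(190,260,285,320),4,"pics/sb2.png")
draw("top",ims["top"],[(S,m_stand(),G)],(250,105,310,170),6,"pics/ts2.png")
draw("side",ims["side"],[(S,m_stand(),G)],(190,115,260,200),5,"pics/ss2.png")
a=cv2.imread("pics/tb2.png");
draw("top",ims["top"],[(L,m_lamp(),G)],(330,200,375,235),7,"pics/tl2.png")
draw("side",ims["side"],[(L,m_lamp(),G)],(305,145,350,180),7,"pics/sl2.png")
cv2.imwrite("pics/l2.png",np.vstack([cv2.imread("pics/tl2.png"),cv2.imread("pics/sl2.png")]))
E
```

```text
(no output)
```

View pics/tb2.png

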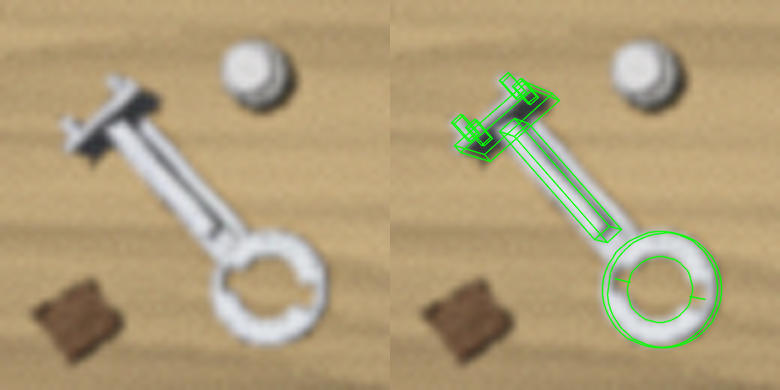

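View pics/sb2.png

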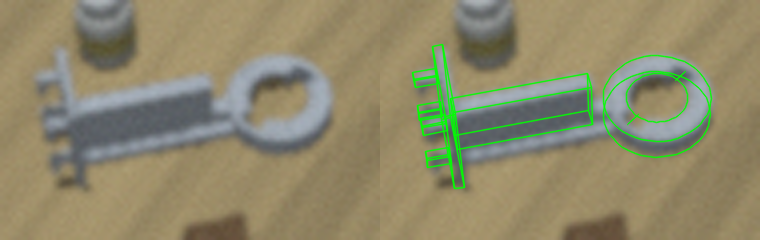

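View pics/ts2.png

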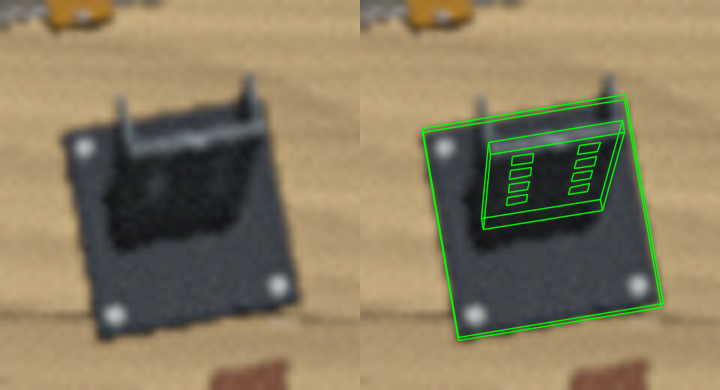

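View pics/ss2.png

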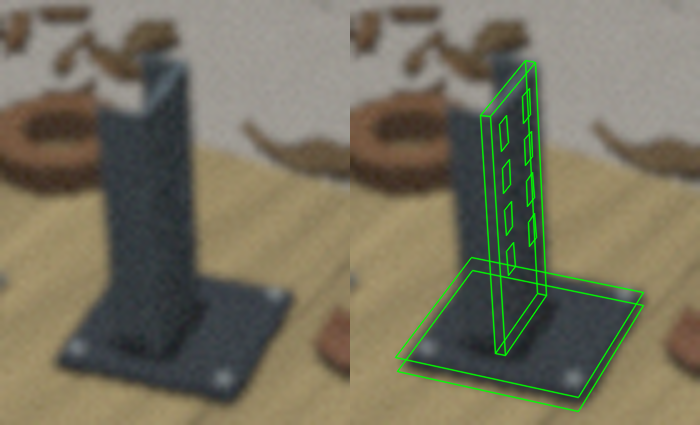

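View pics/l2.png

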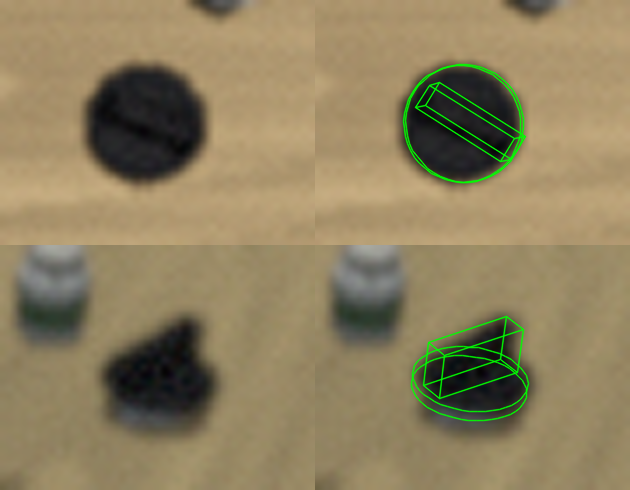

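```bash
python3 - <<'E'
from h import *
ims={n:cv2.imread(f"pics/{n}0.png") for n in("side","top")}
rows=[]
for n,c in(("top",(336,203,366,231)),("side",(312,148,342,176))):
    x0,y0,x1,y1=c; im=np.clip((ims[n].astype(float)-15)*3.5,0,255).astype(np.uint8)
    k=8; r=[]
    for yaw in (None,-105,-115):
        b=cv2.resize(im[y0:y1,x0:x1],None,fx=k,fy=k,interpolation=cv2.INTER_CUBIC)
        if yaw:
            for pl in m_lamp():
                p=(proj(n,T(442.7,-294,45,yaw,pl))-[x0,y0]+.5)*k; cv2.polylines(b,[np.round(p).astype(int)],False,(0,255,0),1,cv2.LINE_AA)
        r.append(b)
    rows.append(np.hstack(r))
cv2.imwrite("pics/l3.png",np.vstack(rows))
E
```

```text
(no output)
```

View pics/l3.png

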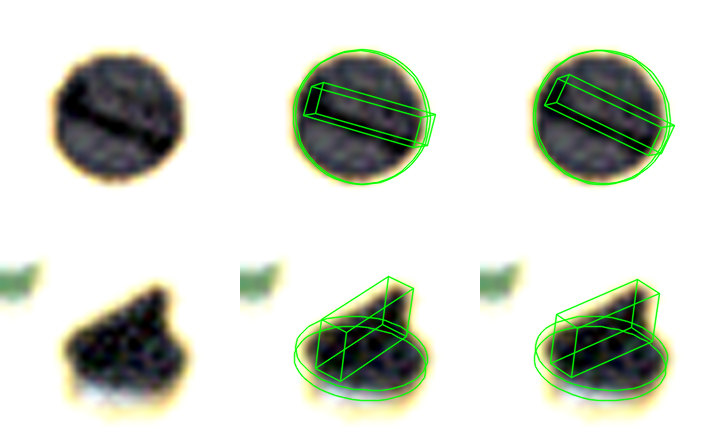

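```bash
python3 - <<'E'
from h import *
np.set_printoptions(precision=3,suppress=True)
s=arm.read_state(); R=Rot.from_quat(s["orientation"]).as_matrix(); print(R)
print("toolz yaw",np.degrees(np.arctan2(R[1,2],R[0,2])), "q1,q6 deg",np.degrees(s["q"][[0,5]]))
print([a for a in dir(arm) if a[0]!='_'],s["time_s"])
E
```

```text
[[-0.941 -0.     0.338]
 [-0.338  0.    -0.941]
 [ 0.    -1.    -0.   ]]
toolz yaw -70.24461097938965 q1,q6 deg [-76.168  84.077]
['Unreachable', 'finger_overhang', 'read_state'] 2.6
```

>>> play_rows:
  moves: [1.2,2.5,0.1,0,0,6.8,8.5,2.4,5.1,0.2,0,0,13.6,8.5,3.5,7.6,0.3,0,0,20.4,8.5,4.7,10.2,0.4,0,0,27.2,8.5,5.9,12.7,0.4,0,0,34,8.5]

```text
time_s: 3.02
position: [270.6, -460.1, 246.5]
orientation: [0.321, -0.63, 0.63, -0.321]
wrist_force: [0.3, -0.2, -0.2]
opening: 85.3
```

>>> play_rows:
  moves: [1.4,2.8,0,0,0,6.8,8,2.8,5.6,0,0,0,13.6,8,4.2,8.4,0,0,0,20.4,7,5.6,11.2,0,0,0,27.2,7,7,14,0,0,0,34,7]

```text
time_s: 3.43
position: [341.0, -318.8, 246.8]
orientation: [0.493, -0.507, 0.507, -0.493]
wrist_force: [0.7, 0.3, -0.2]
opening: 70.0
```

>>> play_rows:
  moves: [1.0,3,0,0,0,6.8,6,2,6,0,0,0,13.6,6,3,9,0,0,0,20.4,5,4,12,0,0,0,27.2,5,5,15,0,0,0,34,5]

```text
time_s: 3.85
position: [391.3, -167.3, 247.0]
orientation: [-0.62, 0.338, -0.34, 0.621]
wrist_force: [0.5, 0.0, 0.0]
opening: 50.0
```

>>> play_rows:
  moves: [0.6,3,0,0,0,6.8,5,1.2,6,0,0,0,13.6,5,1.8,9,0,0,0,20.4,5,2.4,12,0,0,0,27.2,5,3,15,0,0,0,34,5]

```text
time_s: 4.27
position: [421.3, -15.8, 247.3]
orientation: [-0.693, 0.14, -0.142, 0.693]
wrist_force: [1.2, -1.1, 0.5]
opening: 50.1
```

>>> play_rows:
  moves: [0.3,3,0,0,0,6.8,5,0.6,6,0,0,0,13.6,5,0.9,9,0,0,0,20.4,5,1.2,12,0,0,0,27.2,5,1.5,15,0,0,0,34,5]

```text
time_s: 4.68
position: [436.3, 135.8, 247.6]
orientation: [-0.703, -0.071, 0.069, 0.704]
wrist_force: [0.8, -0.5, -0.5]
opening: 50.2
```

```bash
cat >> h.py <<'E'
def tyaw():
    s=arm.read_state(); R=Rot.from_quat(s["orientation"]).as_matrix()
    return np.degrees(np.arctan2(R[1,2],R[0,2])),s,R
def to(x,y,z,yaw):
    a,s,R=tyaw(); d=np.array([x,y,z])-s["position"]
    yz=R[:,1] # should be (0,0,-1)
    w=np.cross(yz,[0,0,-1])
    print("t",round(s["time_s"],2),"pos",s["position"].round(1),"yaw",round(a,2),"down err deg",np.degrees(w).round(2),"d cm",(d/10).round(2),"turn",round((yaw-a+180)%360-180,2),"F",s["wrist_force"].round(1),"M",s["ft_torque"].round(2),"open",round(s["opening"],1),"q6",np.degrees(s["q"][5]).round(1))
E
python3 -c "
from h import *
to(440.2,261.5,68,133.3)"
```

```text
t 4.68 pos [436.3 135.8 247.6] yaw 101.39 down err deg [-0.11  0.15  0.  ] d cm [  0.39  12.57 -17.96] turn 31.91 F [ 0.8 -0.5 -0.5] M [-0.06 -0.05 -0.05] open 50.2 q6 -2.3
```

>>> play_rows:
  moves: [0.1,2.5,-0.5,0,0,6.4,5,0.2,5,-1.5,0,0,12.8,5,0.3,7.6,-3,0,0,19.2,4.5,0.4,10.2,-4,0,0,25.6,4.5,0.4,12.6,-6,0,0,31.9,4.5]

```text
time_s: 5.1
position: [441.6, 264.0, 188.9]
orientation: [-0.656, -0.265, 0.26, 0.657]
wrist_force: [0.2, 0.3, 1.0]
opening: 45.0
```

```bash
python3 -c "
from h import *
to(440.2,261.5,68,133.3)
ims={n:eyes.grab_frame(n) for n in('side','top')}
B=(440.2,261.5,45,43.3); G=(0,255,0)
draw('top',ims['top'],[(B,m_bracket(),G)],(140,180,205,245),6,'pics/a1.png')
draw('side',ims['side'],[(B,m_bracket(),G)],(190,220,285,320),4,'pics/a2.png')
"
```

```text
t 5.1 pos [441.6 264.  188.9] yaw 133.63 down err deg [-0.27  0.3   0.  ] d cm [ -0.14  -0.25 -12.09] turn -0.33 F [0.2 0.3 1. ] M [-0.02 -0.07 -0.02] open 45.0 q6 -20.0
```

View pics/a1.png

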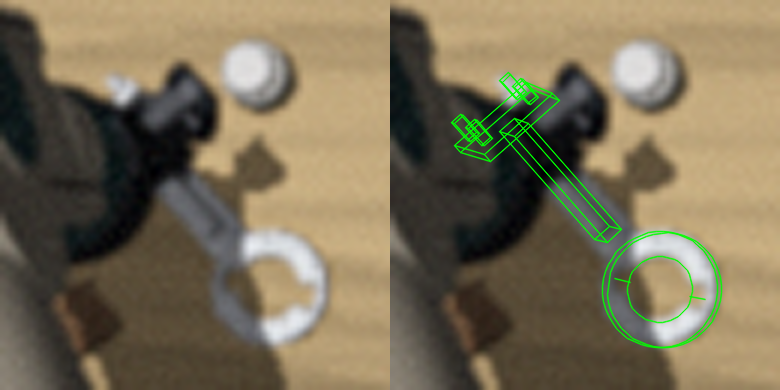

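View pics/a2.png

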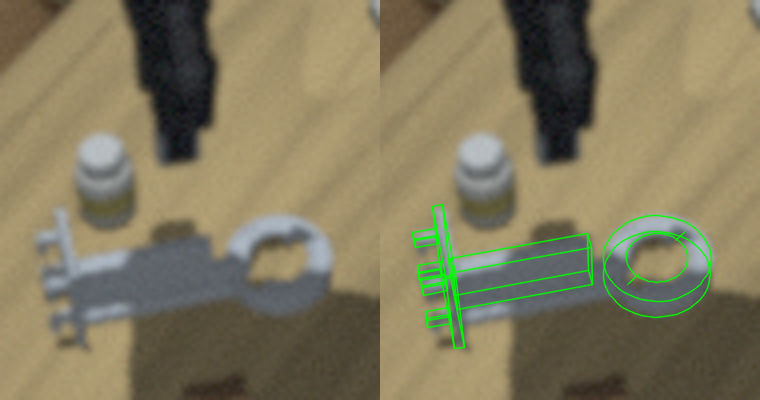

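The view shows the gripper above the web, with the ring at about (268,288)/6 in the crop. I descend and grip.

>>> play_rows:
  moves: [-0.1,-0.2,-3,0,0,-0.3,4.5,-0.1,-0.25,-6,0,0,-0.3,4.5,-0.1,-0.25,-9,0,0,-0.3,4.5,-0.1,-0.25,-11,0,0,-0.3,4.5,-0.1,-0.25,-12,0,0,-0.3,4.5]
  force: 40

```text
time_s: 5.62
position: [435.4, 259.8, 62.3]
orientation: [-0.656, -0.258, 0.263, 0.658]
wrist_force: [0.5, -0.1, -0.2]
opening: 44.9
```

```bash
python3 -c "
from h import *
to(440.2,261.5,68,133.3)
ims={n:eyes.grab_frame(n) for n in('side','top')}
B=(440.2,261.5,45,43.3); G=(0,255,0)
draw('side',ims['side'],[(B,m_bracket(),G)],(190,220,285,320),4,'pics/a3.png')
"
```

```text
t 5.62 pos [435.4 259.8  62.3] yaw 133.22 down err deg [ 0.   -0.41  0.  ] d cm [0.48 0.17 0.57] turn 0.08 F [ 0.5 -0.1 -0.2] M [-0.05  0.02  0.06] open 44.9 q6 -19.8
```

View pics/a3.png

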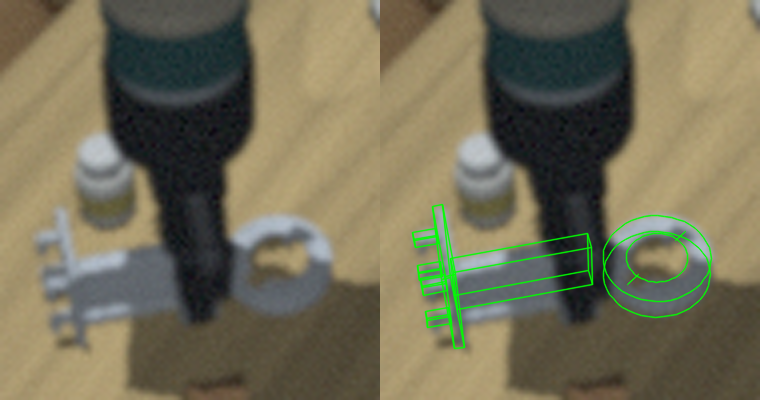

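>>> play_rows:
  moves: [0.4,0.2,0.6,0,0,0,4.5,0.5,0.2,0.6,0,0,0,3,0.5,0.2,0.6,0,0,0,2]

```text
time_s: 5.97
position: [443.8, 263.2, 71.9]
orientation: [-0.656, -0.26, 0.261, 0.658]
wrist_force: [-0.5, 1.0, 0.2]
opening: 21.7
```

```bash
python3 -c "
from h import *
to(440.2,261.5,68,133.3)"
```

```text
t 5.97 pos [443.8 263.2  71.9] yaw 133.22 down err deg [-0.14 -0.08 -0.  ] d cm [-0.36 -0.17 -0.39] turn 0.08 F [-0.5  1.   0.2] M [-0.04  0.02 -0.04] open 21.7 q6 -19.8
```

>>> play_rows:
  moves: [-0.3,-0.15,-0.35,0,0,0,2,-0.3,-0.15,-0.35,0,0,0,2,-0.3,-0.15,-0.35,0,0,0,2]

```text
time_s: 6.22
position: [440.8, 261.7, 68.8]
orientation: [-0.656, -0.26, 0.26, 0.658]
wrist_force: [-0.0, -0.3, 0.9]
opening: 19.8
```

```bash
python3 -c "
from h import *
to(440.2,261.5,68,133.3)"
```

```text
t 6.22 pos [440.8 261.7  68.8] yaw 133.22 down err deg [-0.15 -0.05 -0.  ] d cm [-0.06 -0.02 -0.08] turn 0.08 F [-0.  -0.3  0.9] M [-0.03  0.01  0.  ] open 19.8 q6 -19.8
```

Good. I close now.

>>> play_rows:
  moves: [0,0,-0.05,0,0,0,1.2,0,0,-0.05,0,0,0,0.8,0,0,-0.05,0,0,0,0.5,0,0,-0.05,0,0,0,0.5,0,0,-0.05,0,0,0,0.5]
  force: 70

```text
time_s: 6.63
position: [440.8, 261.9, 68.7]
orientation: [-0.656, -0.261, 0.26, 0.659]
wrist_force: [-2.1, 0.1, 5.5]
opening: 8.7
```

```bash
python3 -c "
from h import *
to(440.2,261.5,68,133.3)"
```

```text
t 6.63 pos [440.8 261.9  68.7] yaw 133.23 down err deg [-0.18 -0.06 -0.  ] d cm [-0.06 -0.04 -0.07] turn 0.07 F [-2.1  0.1  5.5] M [ 0.12  0.4  -0.01] open 8.7 q6 -19.8
```

>>> play_rows:
  moves: [0,0,1,0,0,0,0.5,0,0,3,0,0,0,0.5,0,0,6,0,0,0,0.5,0,0,9,0,0,0,0.5,0,0,11,0,0,0,0.5]

```text
time_s: 7.05
position: [441.4, 261.9, 181.1]
orientation: [-0.656, -0.261, 0.26, 0.658]
wrist_force: [0.7, -1.4, -2.9]
opening: 9.0
```

```bash
python3 -c "
from h import *
to(440.2,261.5,180,133.3)
s=arm.read_state()
dz=s['position'][2]-68.7
ims={n:eyes.grab_frame(n) for n in('side','top')}
B=(440.2,261.5,45+dz,43.3); G=(0,255,0)
draw('side',ims['side'],[(B,m_bracket(),G)],(180,185,280,275),4,'pics/a4.png')
draw('top',ims['top'],[(B,m_bracket(),G)],(130,175,195,245),6,'pics/a5.png')
"
```

```text
t 7.05 pos [441.4 261.9 181.1] yaw 133.22 down err deg [-0.19  0.05  0.  ] d cm [-0.12 -0.04 -0.11] turn 0.08 F [ 0.7 -1.4 -2.9] M [ 0.   -0.03  0.04] open 9.0 q6 -19.8
```

View pics/a4.png

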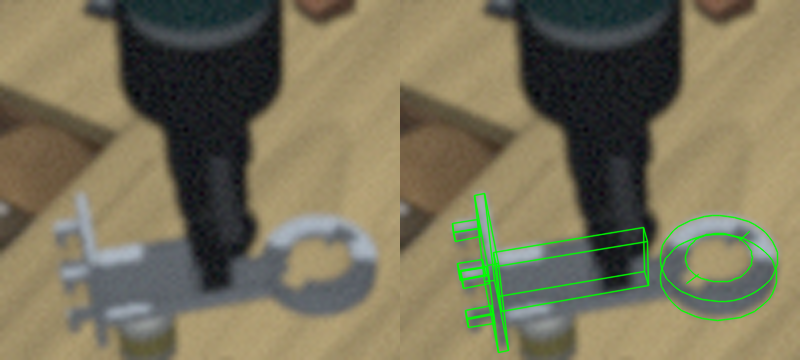

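View pics/a5.png

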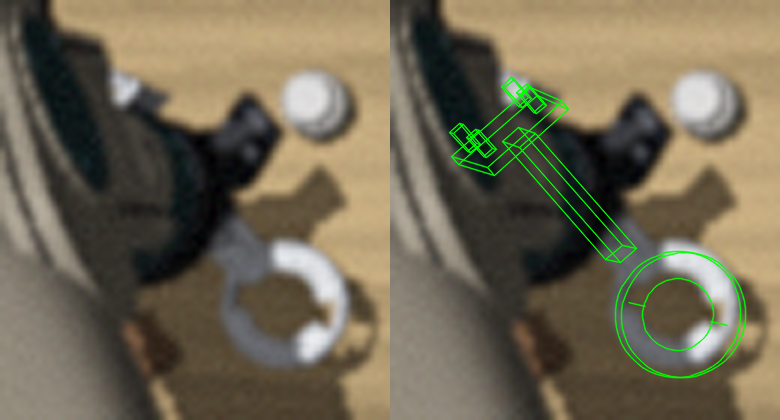

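>>> play_rows:
  moves: [0.1,-2,0,0,0,-2,0.5,0.3,-4.5,0,0,0,-4,0.5,0.5,-7,0,0,0,-6,0.5,0.7,-9.7,0,0,0,-8.5,0.5,0.9,-12.2,0,0,0,-11,0.5]

```text
time_s: 7.57
position: [451.1, 139.4, 180.9]
orientation: [-0.679, -0.197, 0.194, 0.68]
wrist_force: [0.3, 0.4, -2.1]
opening: 9.0
```

>>> play_rows:
  moves: [0.8,-2.6,0,0,0,-2,0.5,1.6,-5.2,0,0,0,-4,0.5,2.4,-7.8,0,0,0,-6,0.5,3.2,-10.4,0,0,0,-8.5,0.5,4,-13,0,0,0,-11,0.5]

```text
time_s: 7.98
position: [489.8, 8.0, 179.0]
orientation: [-0.695, -0.129, 0.128, 0.696]
wrist_force: [0.2, 0.5, -2.0]
opening: 8.4
```

```bash
python3 -c "
from h import *
to(576,-91,181,100.8)"
```

```text
t 7.98 pos [489.8   8.  179. ] yaw 110.98 down err deg [-0.14  0.09  0.  ] d cm [ 8.62 -9.9   0.2 ] turn -10.18 F [ 0.2  0.5 -2. ] M [0.04 0.05 0.04] open 8.4 q6 -27.7
```

>>> play_rows:
  moves: [2,-2.5,0.1,0,0,-2.5,0.5,4,-5,0.2,0,0,-5,0.5,6,-7.5,0.2,0,0,-8,0.5,7.8,-9.2,0.2,0,0,-10.2,0.5,8.6,-9.9,0.2,0,0,-10.2,0.5]

```text
time_s: 8.4
position: [577.0, -93.7, 179.1]
orientation: [-0.704, -0.066, 0.065, 0.704]
wrist_force: [0.9, 0.4, -1.7]
opening: 8.8
```

>>> play_rows:
  moves: [0,0,0,0,0,0,0.5]

```text
time_s: 8.48
position: [577.8, -95.1, 177.6]
orientation: [-0.704, -0.065, 0.065, 0.705]
wrist_force: [0.4, -0.0, -2.8]
opening: 8.8
```

```bash
cat > chk.py <<'E'
from h import *
import sys
tag=sys.argv[1]; S=(680.8,-71,45,10.8)
to(576,-91,181,100.8)
a,s,R=tyaw(); p=s["position"]; yb=np.radians(a-90)
B=(p[0]-.7*np.cos(yb),p[1]-.7*np.sin(yb),p[2]-23.7,a-90+.08)
for n in("side","top"):
    im=eyes.grab_frame(n); cv2.imwrite(f"pics/{tag}_{n}_raw.png",im)
    c=(200,115,265,195) if n=="side" else (250,110,315,185)
    k=6
    draw(n,im,[(B,m_bracket(),(0,255,0)),(S,m_stand(),(0,200,255))],c,k,f"pics/{tag}_{n}.png")
c,sn=np.cos(np.radians(S[3])),np.sin(np.radians(S[3]))
h=T(*B,[[62,0,0]])[0]-[S[0],S[1],45]
print("heel in stand frame",[round(v,1) for v in(c*h[0]+sn*h[1],-sn*h[0]+c*h[1],h[2])],"yaw rel",round(B[3]-S[3],2))
E
python3 chk.py c1
```

```text
t 8.48 pos [577.8 -95.1 177.6] yaw 100.51 down err deg [-0.07  0.    0.  ] d cm [-0.18  0.41  0.34] turn 0.29 F [ 0.4 -0.  -2.8] M [ 0.    0.01 -0.02] open 8.8 q6 -26.2
heel in stand frame [np.float64(-44.4), np.float64(-4.6), np.float64(108.9)] yaw rel -0.21
```

View pics/c1_side.png

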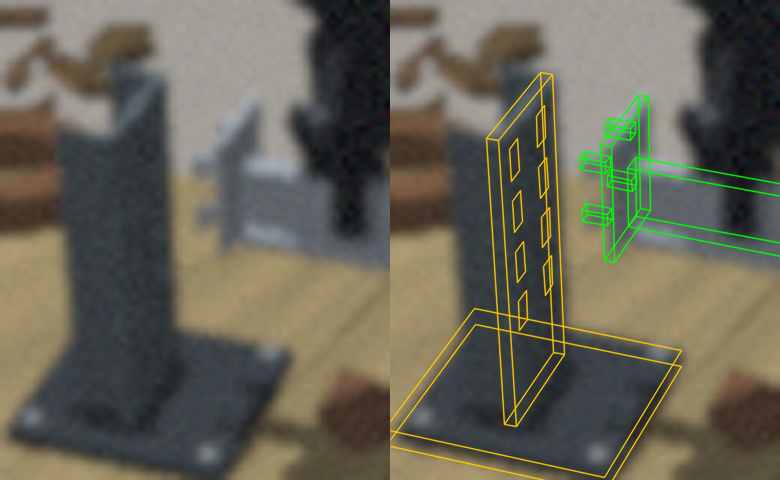

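View pics/c1_top.png

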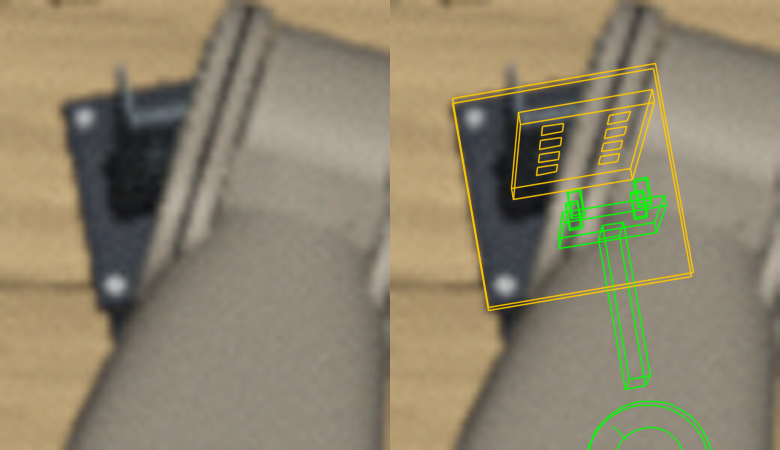

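>>> play_rows:
  moves: [0.5,0.4,0,0,0,0.3,0.5,1,0.7,0,0,0,0.3,0.5,1.3,0.7,0,0,0,0.3,0.5,1.3,0.7,0,0,0,0.3,0.5,1.3,0.7,0,0,0,0.3,0.5]

```text
time_s: 9.0
position: [588.6, -85.6, 177.5]
orientation: [-0.703, -0.067, 0.068, 0.705]
wrist_force: [-0.1, 0.5, -1.5]
opening: 9.3
```

```bash
python3 chk.py c2
```

```text
t 9.0 pos [588.6 -85.6 177.5] yaw 100.95 down err deg [-0.13 -0.15 -0.  ] d cm [-1.26 -0.54  0.35] turn -0.15 F [-0.1  0.5 -1.5] M [ 0.    0.05 -0.02] open 9.3 q6 -25.5
heel in stand frame [np.float64(-32.0), np.float64(3.2), np.float64(108.8)] yaw rel 0.23
```

View pics/c2_side.png

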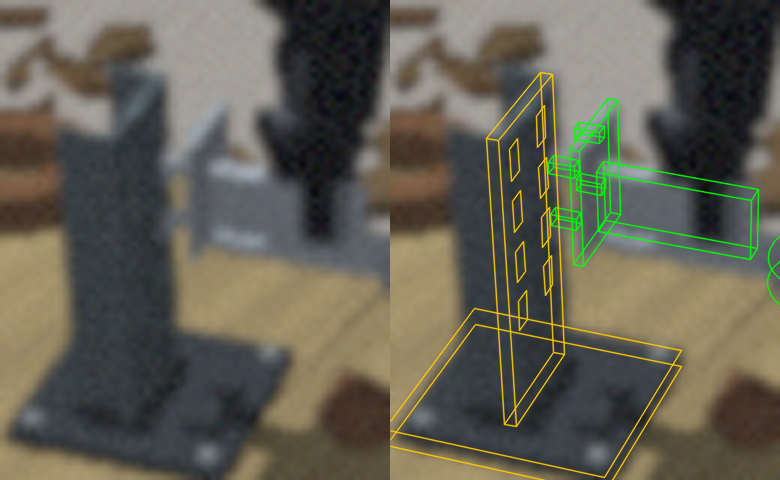

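View pics/c2_side_raw.png

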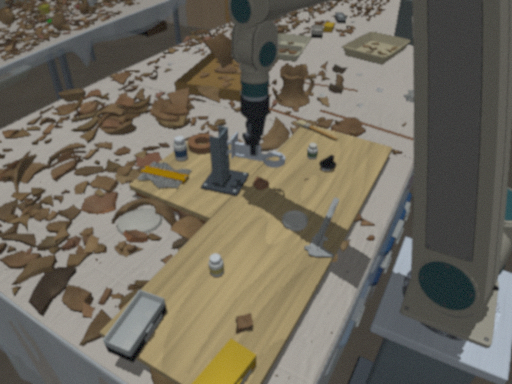

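>>> play_rows:
  moves: [0.1,-0.2,0,0,0,-0.15,0.5,0.1,-0.25,0,0,0,-0.15,0.5,0.1,-0.25,0,0,0,-0.15,0.5,0.1,-0.25,0,0,0,-0.15,0.5]

```text
time_s: 9.43
position: [589.3, -88.7, 177.5]
orientation: [-0.703, -0.065, 0.067, 0.705]
wrist_force: [0.6, 0.5, -2.0]
opening: 8.8
```

```bash
python3 chk.py c3
```

```text
t 9.43 pos [589.3 -88.7 177.5] yaw 100.75 down err deg [-0.13 -0.16 -0.  ] d cm [-1.33 -0.23  0.35] turn 0.05 F [ 0.6  0.5 -2. ] M [0.03 0.04 0.02] open 8.8 q6 -25.6
heel in stand frame [np.float64(-31.9), np.float64(-0.2), np.float64(108.8)] yaw rel 0.03
```

View pics/c3_side.png

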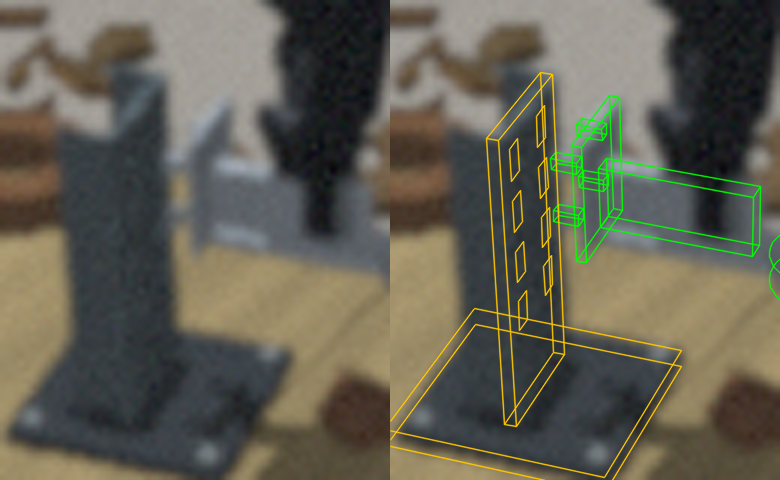

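>>> play_rows:
  moves: [0.5,0.12,0,0,0,0,0.5,1,0.21,0,0,0,0,0.5,1.5,0.3,0,0,0,0,0.5,1.6,0.32,0,0,0,0,0.5,1.6,0.32,0,0,0,0,0.5]

```text
time_s: 9.95
position: [606.0, -85.3, 177.4]
orientation: [-0.703, -0.066, 0.067, 0.705]
wrist_force: [-0.1, 0.1, -1.6]
opening: 8.8
```

```bash
python3 chk.py c4
```

```text
t 9.95 pos [606.  -85.3 177.4] yaw 100.78 down err deg [-0.13 -0.15 -0.  ] d cm [-3.   -0.57  0.36] turn 0.02 F [-0.1  0.1 -1.6] M [-0.02  0.05  0.04] open 8.8 q6 -24.9
heel in stand frame [np.float64(-14.8), np.float64(0.1), np.float64(108.7)] yaw rel 0.06
```

View pics/c4_side.png

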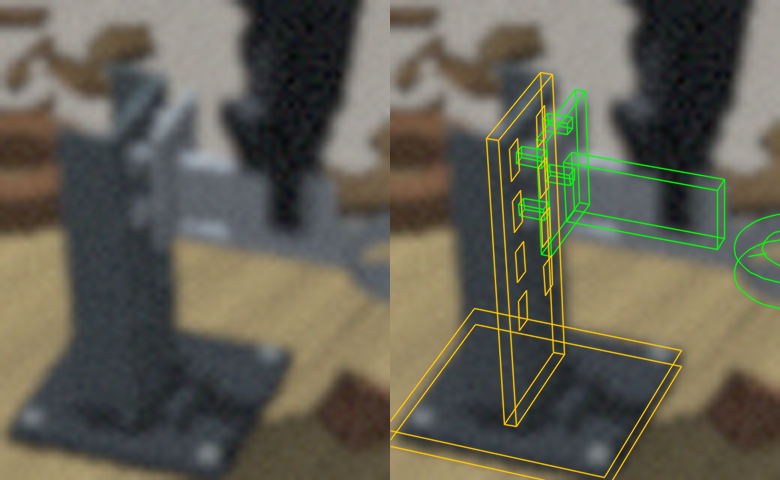

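>>> play_rows:
  moves: [0.2,0.04,0,0,0,0,0.5,0.4,0.08,0,0,0,0,0.5,0.6,0.11,0,0,0,0,0.5,0.6,0.11,0,0,0,0,0.5]

```text
time_s: 10.38
position: [611.8, -84.2, 177.4]
orientation: [-0.703, -0.065, 0.067, 0.705]
wrist_force: [-0.6, -0.4, -2.0]
opening: 8.7
```

```bash
cat > st.py <<'E'
from h import *
S=(680.8,-71,45,10.8)
a,s,R=tyaw(); p=s["position"]; yb=np.radians(a-90)
B=(p[0]-.7*np.cos(yb),p[1]-.7*np.sin(yb),p[2]-23.7,a-90+.08)
c,sn=np.cos(np.radians(S[3])),np.sin(np.radians(S[3]))
h=T(*B,[[62,0,0]])[0]-[S[0],S[1],45]; F=s["wrist_force"]
print("t",round(s["time_s"],2),"heel",np.round([c*h[0]+sn*h[1],-sn*h[0]+c*h[1],h[2]],1),"yawrel",round(B[3]-S[3],2),"F stand",np.round([c*F[0]+sn*F[1],-sn*F[0]+c*F[1],F[2]],1),"M",s["ft_torque"].round(2),"open",round(s["opening"],1))
E
python3 st.py
```

```text
t 10.38 heel [ -8.9   0.  108.7] yawrel 0.05 F stand [-0.7 -0.3 -2. ] M [ 0.03  0.04 -0.01] open 8.7
```

>>> play_rows:
  moves: [0.2,0.04,0,0,0,0,0.5,0.4,0.08,0,0,0,0,0.5,0.5,0.1,0,0,0,0,0.5,0.5,0.1,0,0,0,0,0.5]

```text
time_s: 10.72
position: [617.2, -83.2, 177.4]
orientation: [-0.703, -0.066, 0.067, 0.705]
wrist_force: [0.1, -1.4, -1.8]
opening: 8.8
```

```bash
python3 st.py
```

```text
t 10.72 heel [ -3.5   0.  108.7] yawrel 0.05 F stand [-0.2 -1.4 -1.8] M [0.01 0.01 0.05] open 8.8
```

Tabs are in with no resistance. I push on gently until the plate meets the face.

>>> play_rows:
  moves: [0.15,0.03,0,0,0,0,0.5,0.3,0.06,0,0,0,0,0.5,0.4,0.08,0,0,0,0,0.5,0.4,0.08,0,0,0,0,0.5]

```text
time_s: 11.05
position: [618.5, -82.8, 177.0]
orientation: [-0.703, -0.063, 0.069, 0.705]
wrist_force: [-7.1, -2.6, 0.9]
opening: 8.7
```

```bash
python3 st.py
```

```text
t 11.05 heel [-2.100e+00  1.000e-01  1.083e+02] yawrel 0.04 F stand [-7.5 -1.3  0.9] M [-0.25  1.11  0.13] open 8.7
```

```bash
python3 chk.py c5
```

```text
t 11.05 pos [618.5 -82.8 177. ] yaw 100.76 down err deg [-0.06 -0.49 -0.  ] d cm [-4.25 -0.82  0.4 ] turn 0.04 F [-7.1 -2.6  0.9] M [-0.25  1.11  0.13] open 8.7 q6 -24.3
heel in stand frame [np.float64(-2.1), np.float64(0.1), np.float64(108.3)] yaw rel 0.04
```

View pics/c5_side.png

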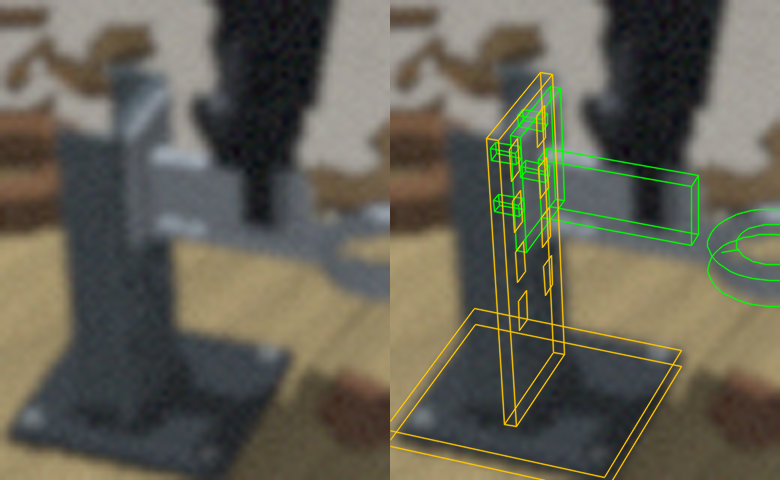

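>>> play_rows:
  moves: [0.1,0.02,-0.25,0,0,0,0.5,0.1,0.02,-0.5,0,0,0,0.5,0.1,0.02,-0.75,0,0,0,0.5,0.1,0.02,-0.85,0,0,0,0.5,0.1,0.02,-0.85,0,0,0,0.5]

```text
time_s: 11.57
position: [618.5, -82.6, 168.9]
orientation: [-0.703, -0.063, 0.07, 0.705]
wrist_force: [-7.7, -1.5, 3.9]
opening: 9.0
```

```bash
python3 st.py
```

```text
t 11.57 heel [ -2.1   0.3 100.2] yawrel 0.04 F stand [-7.9  0.   3.9] M [-0.06  0.86  0.13] open 9.0
```

>>> play_rows:
  moves: [0.05,0,-0.15,0,0,0,0.5,0.05,0,-0.3,0,0,0,0.5,0.05,0,-0.4,0,0,0,0.5,0.05,0,-0.4,0,0,0,0.5]

```text
time_s: 11.9
position: [618.4, -82.8, 167.7]
orientation: [-0.704, -0.063, 0.07, 0.704]
wrist_force: [-9.9, -0.1, 12.2]
opening: 9.0
```

```bash
python3 st.py
```

```text
t 11.9 heel [-2.2  0.2 99. ] yawrel 0.07 F stand [-9.8  1.8 12.2] M [0.02 1.59 0.2 ] open 9.0
```

>>> play_rows:
  moves: [-0.05,0,0.1,0,0,0,1.5,-0.05,0,0.1,0,0,0,3,-0.05,0,0.1,0,0,0,4,-0.05,0,0.1,0,0,0,4.5,-0.05,0,0.5,0,0,0,4.5]

```text
time_s: 12.32
position: [617.6, -82.6, 171.6]
orientation: [-0.703, -0.062, 0.071, 0.704]
wrist_force: [-0.2, -0.2, -0.7]
opening: 45.0
```

```bash
python3 st.py
```

```text
t 12.32 heel [ -3.    0.6 102.9] yawrel 0.08 F stand [-0.2 -0.2 -0.7] M [ 0.05 -0.02  0.03] open 45.0
```

>>> play_rows:
  moves: [0,0,1.5,0,0,0,4.5,0,0,4,0,0,0,4.5,0,0,7,0,0,2,4.5,-2,-2,8.5,0,0,7,4.5,-5,-4,8.5,0,0,13,4.5]

```text
time_s: 12.73
position: [572.1, -123.5, 261.4]
orientation: [0.693, 0.147, -0.149, -0.69]
wrist_force: [-0.1, -0.7, 0.0]
opening: 45.1
```

>>> play_rows:
  moves: [-2.4,-3,0,0,0,6,4.5,-4.8,-6,0,0,0,12,4.5,-7,-9,0,0,0,18,4.5,-9.4,-12,0,0,0,24,4.5,-11.8,-15,0,0,0,30,4.5]

```text
time_s: 13.15
position: [453.1, -274.7, 261.7]
orientation: [0.631, 0.324, -0.324, -0.626]
wrist_force: [0.7, -0.9, -0.4]
opening: 45.1
```

```bash
python3 - <<'E'
from h import *
to(442.7,-294,68,156)
S=(679,-71.4,45,10.8); c,s_=np.cos(np.radians(10.8)),np.sin(np.radians(10.8))
B=(S[0]-62*c,S[1]-62*s_,145,10.8)
for n in("side","top"):
    im=eyes.grab_frame(n); cv2.imwrite(f"pics/d1_{n}_raw.png",im)
    crop=(200,115,297,195) if n=="side" else (250,110,315,185)
    draw(n,im,[(B,m_bracket(),(0,255,0)),(S,m_stand(),(0,200,255))],crop,4 if n=="side" else 6,f"pics/d1_{n}.png")
E
```

```text
t 13.15 pos [ 453.1 -274.7  261.7] yaw 144.54 down err deg [0.33 0.13 0.  ] d cm [ -1.04  -1.93 -19.37] turn 11.46 F [ 0.7 -0.9 -0.4] M [-0.01  0.    0.02] open 45.1 q6 -92.7
```

View pics/d1_side.png

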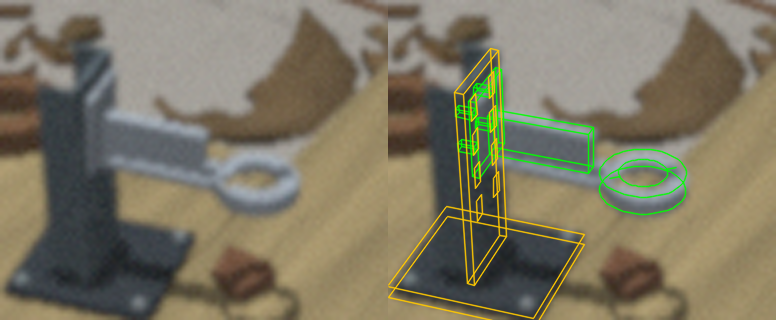

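View pics/d1_top.png

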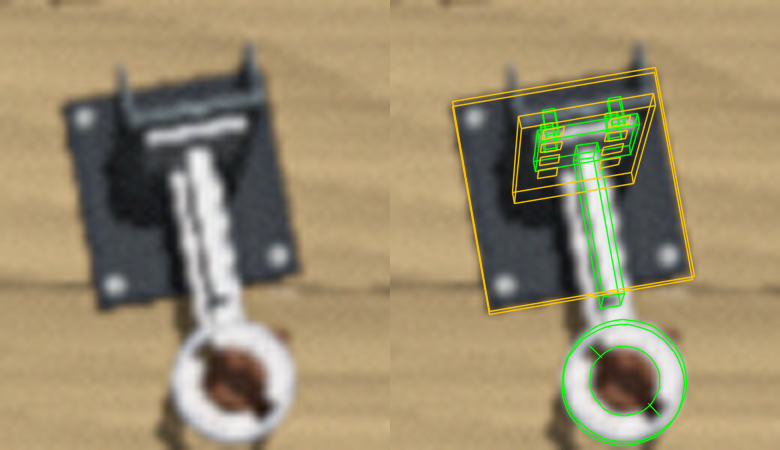

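>>> play_rows:
  moves: [-0.6,-1,-3,0,0,5.7,4,-1.05,-1.9,-6.5,0,0,11.5,4,-1.05,-1.9,-10,0,0,11.5,4,-1.05,-1.9,-13,0,0,11.5,4,-1.05,-1.9,-14,0,0,11.5,4]
  force: 40

```text
time_s: 13.67
position: [438.4, -293.5, 116.8]
orientation: [-0.595, -0.381, 0.383, 0.595]
wrist_force: [-1.1, 0.7, 0.8]
opening: 40.1
```

>>> play_rows:
  moves: [0,0,0,0,0,0,4,0,0,0,0,0,0,4]

```text
time_s: 13.83
position: [438.2, -292.5, 116.4]
orientation: [-0.594, -0.381, 0.384, 0.596]
wrist_force: [-0.8, 0.6, -1.0]
opening: 40.1
```

```bash
python3 - <<'E'
from h import *
to(442.5,-293.8,75,156)
for n in("side","top"):
    im=eyes.grab_frame(n)
    crop=(290,115,370,185) if n=="side" else (320,190,385,245)
    draw(n,im,[((442.5,-293.8,45,-114),m_lamp(),(0,255,0))],crop,5 if n=="side" else 6,f"pics/e1_{n}.png")
E
```

```text
t 13.83 pos [ 438.2 -292.5  116.4] yaw 155.41 down err deg [-0.04 -0.31 -0.  ] d cm [ 0.43 -0.13 -4.14] turn 0.59 F [-0.8  0.6 -1. ] M [-0.03  0.02 -0.  ] open 40.1 q6 -106.1
```

View pics/e1_side.png

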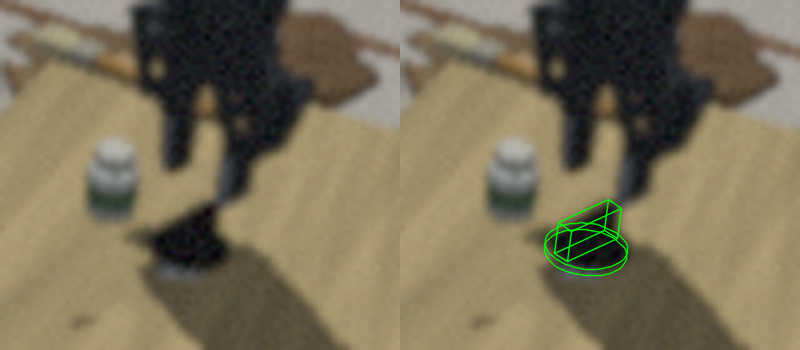

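View pics/e1_top.png

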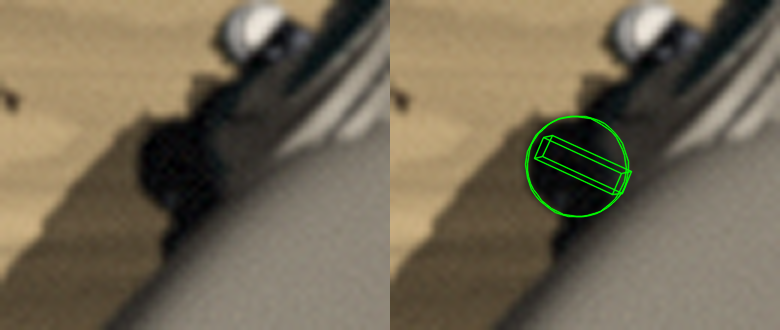

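>>> play_rows:
  moves: [0.3,-0.1,-0.8,0,0,0.5,4,0.4,-0.1,-2,0,0,0.6,4,0.4,-0.1,-3.2,0,0,0.6,4,0.4,-0.1,-3.9,0,0,0.6,4,0.4,-0.1,-4,0,0,0.6,4]

```text
time_s: 14.35
position: [444.0, -295.0, 78.2]
orientation: [0.593, 0.384, -0.386, -0.592]
wrist_force: [-1.2, 0.4, 0.2]
opening: 40.1
```

>>> play_rows:
  moves: [0,0,0,0,0,0,3,0,0,0,0,0,0,2.5]

```text
time_s: 14.52
position: [444.6, -295.4, 78.8]
orientation: [0.594, 0.384, -0.386, -0.592]
wrist_force: [0.3, 0.8, -0.0]
opening: 25.1
```

```bash
python3 -c "
from h import *
to(442.5,-293.8,75.5,156)"
```

```text
t 14.52 pos [ 444.6 -295.4   78.8] yaw 156.04 down err deg [ 0.19 -0.04  0.  ] d cm [-0.21  0.16 -0.33] turn -0.04 F [ 0.3  0.8 -0. ] M [-0.03 -0.    0.01] open 25.1 q6 -106.5
```

>>> play_rows:
  moves: [-0.15,0.15,-0.3,0,0,0,2.5,-0.15,0.15,-0.3,0,0,0,2.2,-0.15,0.15,-0.3,0,0,0,1.8,-0.15,0.15,-0.3,0,0,0,1.4,-0.15,0.15,-0.3,0,0,0,1]

```text
time_s: 14.93
position: [443.2, -294.1, 76.2]
orientation: [0.594, 0.385, -0.386, -0.592]
wrist_force: [0.2, -0.3, 1.2]
opening: 11.0
```

>>> play_rows:
  moves: [0,0,0,0,0,0,0.7,0,0,0,0,0,0,0.7,0,0,0,0,0,0,0.7]
  force: 60

```text
time_s: 15.18
position: [443.3, -294.1, 76.2]
orientation: [0.594, 0.385, -0.386, -0.592]
wrist_force: [-0.9, -0.1, 1.0]
opening: 10.9
```

```bash
python3 -c "
from h import *
to(442.5,-293.8,75.5,156)"
```

```text
t 15.18 pos [ 443.3 -294.1   76.2] yaw 156.04 down err deg [ 0.22 -0.01  0.  ] d cm [-0.08  0.03 -0.07] turn -0.04 F [-0.9 -0.1  1. ] M [ 0.    0.01 -0.02] open 10.9 q6 -106.5
```

>>> play_rows:
  moves: [0,0,1,0,0,0,0.7,0,0,3.5,0,0,0,0.7,0,0,7,0,0,0,0.7,0.5,0.5,10.5,0,0,0,0.7,1.5,2,13.5,0,0,0,0.7]

```text
time_s: 15.6
position: [458.1, -275.4, 213.9]
orientation: [0.595, 0.384, -0.385, -0.592]
wrist_force: [1.5, -0.3, -1.0]
opening: 10.8
```

>>> play_rows:
  moves: [1.2,2,0.5,0,0,-4,0.7,3,5,0.5,0,0,-8,0.7,5,8.5,0.5,0,0,-12,0.7,6.5,11,0.5,0,0,-16,0.7,7,12.5,0.5,0,0,-20,0.7]

```text
time_s: 16.02
position: [529.7, -147.8, 219.7]
orientation: [0.653, 0.275, -0.276, -0.65]
wrist_force: [0.4, 0.5, -0.6]
opening: 10.3
```

>>> play_rows:
  moves: [0,0,0,0,0,0,0.7,0,0,0,0,0,0,0.7]

```text
time_s: 16.18
position: [529.9, -146.9, 220.1]
orientation: [0.653, 0.276, -0.277, -0.649]
wrist_force: [-0.5, 0.4, -1.8]
opening: 10.7
```

```bash
cat > lk.py <<'E'
from h import *
import sys
tag=sys.argv[1]
to(563.1,-93.5,179,135.8)
a,s,R=tyaw(); p=s["position"]
L=(p[0]-.5,p[1],p[2]-31.2,a-90)
S=(679,-71.4,45,10.8); c,s_=np.cos(np.radians(10.8)),np.sin(np.radians(10.8))
B=(S[0]-62*c,S[1]-62*s_,145,10.8)
for n in("side","top"):
    im=eyes.grab_frame(n); cv2.imwrite(f"pics/{tag}_{n}_raw.png",im)
    crop=(225,115,325,195) if n=="side" else (260,140,320,205)
    draw(n,im,[(L,m_lamp()+[circ(15,0),circ(15,12)],(0,255,0)),(B,m_bracket(),(0,200,255))],crop,4 if n=="side" else 6,f"pics/{tag}_{n}.png")
E
python3 lk.py g1
```

```text
t 16.18 pos [ 529.9 -146.9  220.1] yaw 136.04 down err deg [0.3  0.02 0.  ] d cm [ 3.32  5.34 -4.11] turn -0.24 F [-0.5  0.4 -1.8] M [-0.05  0.03 -0.  ] open 10.7 q6 -68.1
```

View pics/g1_side.png

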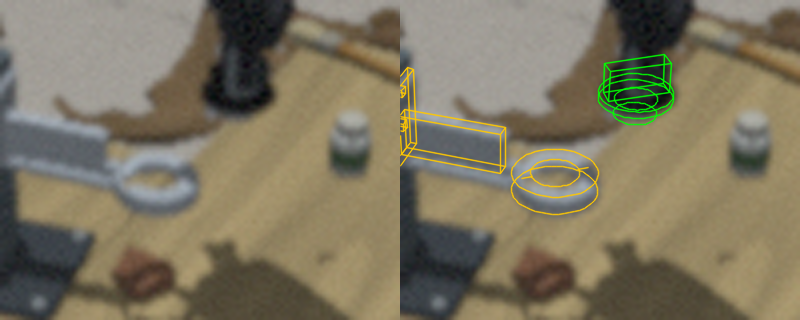

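View pics/g1_top.png

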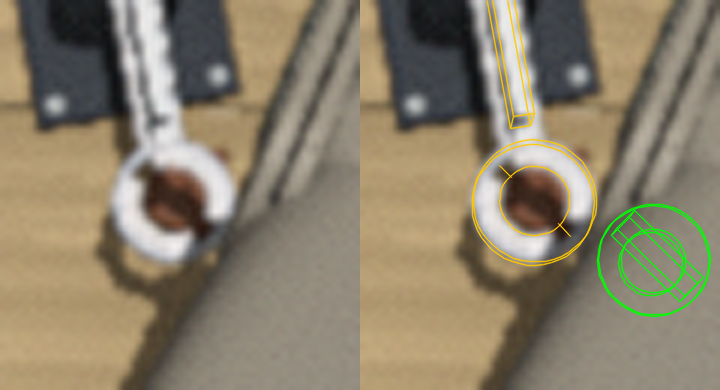

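>>> play_rows:
  moves: [1.1,1.8,0,0,0,-0.2,0.7,2.2,3.6,-0.7,0,0,-0.2,0.7,3.2,5.2,-1.6,0,0,-0.2,0.7,3.3,5.3,-1.9,0,0,-0.2,0.7,3.3,5.3,-1.9,0,0,-0.2,0.7]

```text
time_s: 16.7
position: [561.5, -95.8, 199.8]
orientation: [0.653, 0.273, -0.276, -0.65]
wrist_force: [0.3, -0.7, -0.9]
opening: 10.8
```

>>> play_rows:
  moves: [0,0,0,0,0,0,0.7,0,0,0,0,0,0,0.7]

```text
time_s: 16.87
position: [560.9, -97.1, 200.0]
orientation: [0.653, 0.272, -0.276, -0.65]
wrist_force: [0.3, 0.2, -2.1]
opening: 10.8
```

```bash
python3 lk.py g2; python3 - <<'E'
import cv2,numpy as np
im=cv2.imread('pics/g2_side_raw.png')[135:175,245:290]
im=np.clip(im.astype(float)*1.5,0,255).astype(np.uint8)
cv2.imwrite('pics/g2z.png',cv2.resize(im,None,fx=14,fy=14,interpolation=cv2.INTER_CUBIC))
E
```

```text
t 16.87 pos [560.9 -97.1 200. ] yaw 135.62 down err deg [ 0.34 -0.17  0.  ] d cm [ 0.22  0.36 -2.1 ] turn 0.18 F [ 0.3  0.2 -2.1] M [-0.02 -0.03 -0.01] open 10.8 q6 -61.8
```

View pics/g2_side.png

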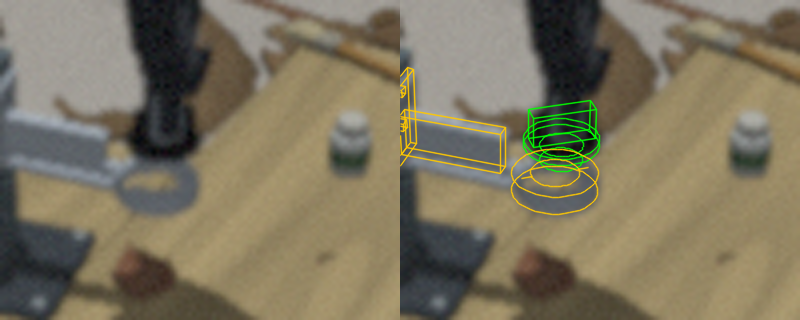

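View pics/g2z.png

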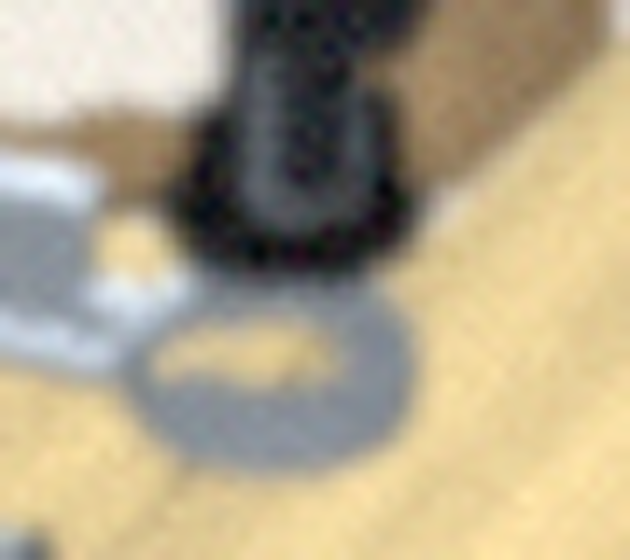

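View pics/g2_top.png

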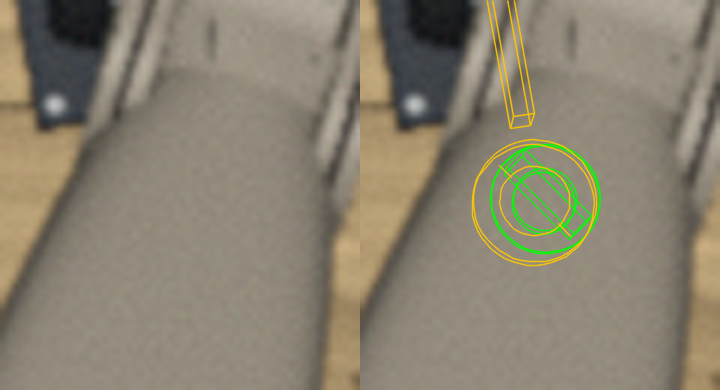

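>>> play_rows:
  moves: [0.15,0.2,0,0,0,0.2,0.7,0.25,0.35,-0.1,0,0,0.2,0.7,0.25,0.35,-0.2,0,0,0.2,0.7,0.25,0.35,-0.3,0,0,0.2,0.7,0.25,0.35,-0.4,0,0,0.2,0.7]

```text
time_s: 17.38
position: [563.7, -93.3, 196.1]
orientation: [0.653, 0.274, -0.277, -0.65]
wrist_force: [-0.9, -0.4, -1.3]
opening: 10.6
```

>>> play_rows:
  moves: [0,0,0,0,0,0,0.7,0,0,0,0,0,0,0.7]

```text
time_s: 17.55
position: [563.6, -93.2, 195.9]
orientation: [0.653, 0.274, -0.277, -0.65]
wrist_force: [0.4, -1.1, -1.3]
opening: 10.7
```

```bash
python3 -c "
from h import *
to(563.5,-93.5,178,135.8)"
```

```text
t 17.55 pos [563.6 -93.2 195.9] yaw 135.84 down err deg [ 0.33 -0.14  0.  ] d cm [-0.01 -0.03 -1.79] turn -0.04 F [ 0.4 -1.1 -1.3] M [ 0.05  0.   -0.03] open 10.7 q6 -61.5
```

>>> play_rows:
  moves: [0,0,-0.3,0,0,0,0.7,0,0,-0.6,0,0,0,0.7,0,0,-0.8,0,0,0,0.7,0,0,-0.9,0,0,0,0.7,0,0,-0.9,0,0,0,0.7]

```text
time_s: 17.97
position: [563.2, -93.1, 186.4]
orientation: [0.653, 0.274, -0.277, -0.65]
wrist_force: [-0.5, 0.4, -1.2]
opening: 11.0
```

```bash
python3 -c "
from h import *
to(563.5,-93.5,178,135.8)"
```

```text
t 17.97 pos [563.2 -93.1 186.4] yaw 135.84 down err deg [ 0.32 -0.19  0.  ] d cm [ 0.03 -0.04 -0.84] turn -0.04 F [-0.5  0.4 -1.2] M [-0.02 -0.05 -0.04] open 11.0 q6 -61.5
```

>>> play_rows:
  moves: [0,0,-0.25,0,0,0,0.7,0,0,-0.5,0,0,0,0.7,0,0,-0.7,0,0,0,0.7,0,0,-0.85,0,0,0,0.7,0,0,-0.85,0,0,0,0.7]

```text
time_s: 18.38
position: [562.9, -93.1, 177.4]
orientation: [0.652, 0.273, -0.277, -0.65]
wrist_force: [-0.4, 0.3, -1.4]
opening: 10.6
```

```bash
python3 -c "
from h import *
to(563.5,-93.5,178,135.8)"
```

```text
t 18.38 pos [562.9 -93.1 177.4] yaw 135.84 down err deg [ 0.31 -0.24  0.  ] d cm [ 0.06 -0.04  0.06] turn -0.04 F [-0.4  0.3 -1.4] M [ 0.02 -0.09  0.01] open 10.6 q6 -61.5
```

Still free. I lower a bit more until it seats.

>>> play_rows:
  moves: [0,0,-0.1,0,0,0,0.7,0,0,-0.2,0,0,0,0.7,0,0,-0.3,0,0,0,0.7,0,0,-0.3,0,0,0,0.7]

```text
time_s: 18.72
position: [563.0, -93.1, 174.5]
orientation: [0.652, 0.273, -0.277, -0.65]
wrist_force: [-0.8, -0.2, -0.1]
opening: 10.5
```

```bash
python3 lk.py g3
```

```text
t 18.72 pos [563.  -93.1 174.5] yaw 135.84 down err deg [ 0.31 -0.23  0.  ] d cm [ 0.01 -0.04  0.45] turn -0.04 F [-0.8 -0.2 -0.1] M [-0.    0.05 -0.06] open 10.5 q6 -61.5
```

View pics/g3_side.png

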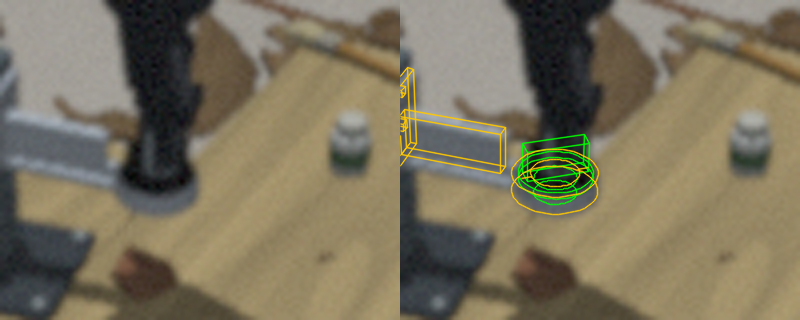

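>>> play_rows:
  moves: [0,0,-0.1,0,0,0,0.7,0,0,-0.2,0,0,0,0.7,0,0,-0.2,0,0,0,0.7]

```text
time_s: 19.07
position: [563.1, -93.2, 173.7]
orientation: [0.653, 0.273, -0.277, -0.65]
wrist_force: [-3.0, -0.1, 6.3]
opening: 10.4
```

```bash
python3 -c "
from h import *
to(563.5,-93.5,178,135.8)"
```

```text
t 19.07 pos [563.1 -93.2 173.7] yaw 135.84 down err deg [ 0.33 -0.2   0.  ] d cm [ 0.04 -0.03  0.43] turn -0.04 F [-3.  -0.1  6.3] M [0.15 0.5  0.04] open 10.4 q6 -61.5
```

>>> play_rows:
  moves: [0,0,0,0,0,-6,0.7,0,0,0,0,0,-12,0.7,0,0,0,0,0,-18,0.7,0,0,0,0,0,-24,0.7,0,0,0,0,0,-30,0.7]

```text
time_s: 19.48
position: [563.6, -92.7, 174.2]
orientation: [0.701, 0.094, -0.098, -0.7]
wrist_force: [-0.6, 1.4, 2.8]
opening: 10.3
```

```bash
python3 -c "
from h import *
to(563.5,-93.5,178,65.8)"
```

```text
t 19.48 pos [563.6 -92.7 174.2] yaw 105.57 down err deg [ 0.12 -0.26  0.  ] d cm [-0.01 -0.08  0.38] turn -39.77 F [-0.6  1.4  2.8] M [0.4  0.02 0.02] open 10.3 q6 -31.3
```

Turning is free. I continue.

>>> play_rows:
  moves: [0,0,0,0,0,-6,0.7,0,0,0,0,0,-12,0.7,0,0,0,0,0,-18,0.7,0,0,0,0,0,-24,0.7,0,0,0,0,0,-30,0.7]

```text
time_s: 19.9
position: [563.8, -92.4, 174.3]
orientation: [-0.701, 0.092, -0.089, 0.702]
wrist_force: [-0.6, 0.5, 0.9]
opening: 10.4
```

```bash
python3 -c "
from h import *
to(563.5,-93.5,178,65.8)"
```

```text
t 19.9 pos [563.8 -92.4 174.3] yaw 75.29 down err deg [-0.08 -0.25 -0.  ] d cm [-0.03 -0.11  0.37] turn -9.49 F [-0.6  0.5  0.9] M [0.24 0.01 0.02] open 10.4 q6 -1.1
```

>>> play_rows:
  moves: [0,0,0,0,0,-3,0.7,0,0,0,0,0,-6,0.7,0,0,0,0,0,-9,0.7,0,0,0,0,0,-11,0.7,0,0,0,0,0,-12,0.7]

```text
time_s: 20.32
position: [562.8, -92.0, 174.5]
orientation: [-0.688, 0.165, -0.161, 0.689]
wrist_force: [-4.3, 1.3, 3.7]
opening: 10.7
```

```bash
python3 -c "
from h import *
to(563.5,-93.5,178,65.8)"
```

```text
t 20.32 pos [562.8 -92.  174.5] yaw 63.35 down err deg [-0.15 -0.35 -0.  ] d cm [ 0.07 -0.15  0.35] turn 2.45 F [-4.3  1.3  3.7] M [0.24 0.87 0.85] open 10.7 q6 10.8
```

>>> play_rows:
  moves: [0,0,0,0,0,-1.5,0.7,0,0,0,0,0,-2.5,0.7,0,0,0,0,0,-2.5,0.7]

```text
time_s: 20.57
position: [562.5, -91.3, 174.9]
orientation: [-0.684, 0.18, -0.175, 0.685]
wrist_force: [-3.6, 2.5, 4.9]
opening: 10.2
```

```bash
python3 lk.py g4
```

```text
t 20.57 pos [562.5 -91.3 174.9] yaw 60.98 down err deg [-0.22 -0.36 -0.  ] d cm [ 0.06 -0.22  0.41] turn 74.82 F [-3.6  2.5  4.9] M [0.51 0.75 1.15] open 10.2 q6 13.2
```

View pics/g4_side.png

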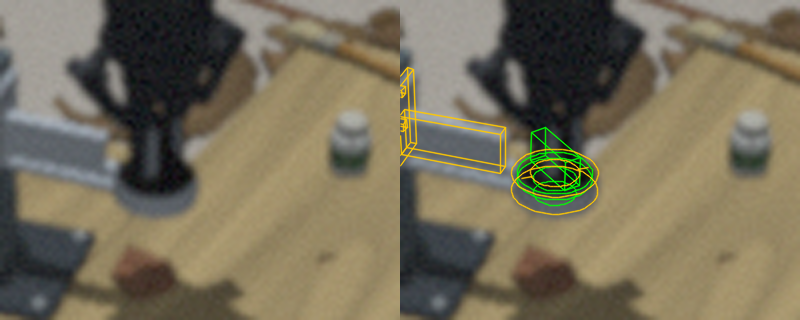

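>>> play_rows:
  moves: [0,0,0,0,0,0.5,0.7,0,0,0,0,0,0.5,1.5,0,0,0,0,0,0.5,2.2,0,0,0,0,0,0.5,3,0,0,0.3,0,0,0.5,3]

```text
time_s: 21.08
position: [562.3, -91.6, 176.9]
orientation: [-0.685, 0.177, -0.172, 0.686]
wrist_force: [-0.6, 0.0, 0.2]
opening: 30.0
```

>>> play_rows:
  moves: [0,0,0.8,0,0,0,3,0,0,2.5,0,0,0,3,0,0,5,0,0,0,3,0,0,8,0,0,0,3,-1,-1,10,0,0,0,3]

```text
time_s: 21.5
position: [554.3, -101.1, 280.1]
orientation: [-0.684, 0.175, -0.173, 0.686]
wrist_force: [1.1, -0.3, 0.5]
opening: 30.1
```

>>> play_rows:
  moves: [-3,-3,0,0,0,0,3,-6,-6,0,0,0,0,3,-9,-9,0,0,0,0,3,-12,-12,0,0,0,0,3,-14,-14,0,0,0,0,3]

```text
time_s: 21.92
position: [412.4, -242.7, 281.0]
orientation: [-0.685, 0.176, -0.174, 0.686]
wrist_force: [-0.0, 0.1, 0.5]
opening: 29.9
```

>>> play_rows:
  moves: [-1,-3,0,0,0,0,3,-2,-6,0,0,0,0,3,-3,-9,0,0,0,0,3,-3,-10,0,0,0,0,3]

```text
time_s: 22.25
position: [381.1, -346.5, 281.9]
orientation: [0.685, -0.177, 0.176, -0.684]
wrist_force: [1.1, 0.4, -0.6]
opening: 29.9
```

```bash
python3 - <<'E'
from h import *
S=(679,-71.4,45,10.8); c,s_=np.cos(np.radians(10.8)),np.sin(np.radians(10.8))
B=(S[0]-62*c,S[1]-62*s_,145,10.8); L=(S[0]-118*c,S[1]-118*s_,147,10.8-35)
to(0,0,0,0)
for n in("side","top"):
    im=eyes.grab_frame(n); cv2.imwrite(f"pics/z1_{n}_raw.png",im)
    crop=(200,115,297,195) if n=="side" else (255,115,315,205)
    im2=np.clip(im.astype(float)*1.4,0,255).astype(np.uint8)
    draw(n,im2,[(B,m_bracket(),(0,255,0)),(L,m_lamp(),(0,0,255))],crop,4 if n=="side" else 6,f"pics/z1_{n}.png")
E
```

```text
t 22.25 pos [ 381.1 -346.5  281.9] yaw 61.15 down err deg [ 0.06 -0.1   0.  ] d cm [-38.11  34.65 -28.19] turn -61.15 F [ 1.1  0.4 -0.6] M [0.09 0.01 0.03] open 29.9 q6 -20.6
```

View pics/z1_side.png

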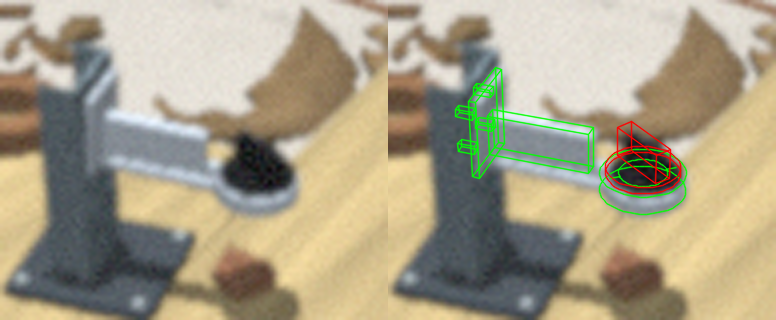

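View pics/z1_top.png

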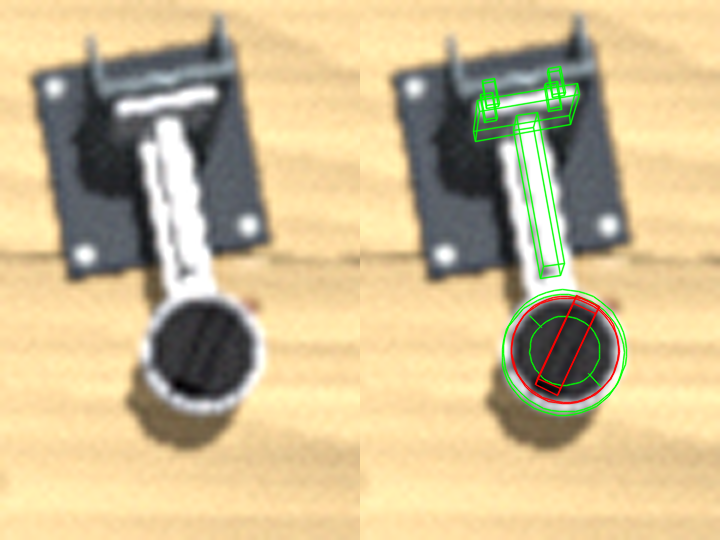

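View pics/z1_top_raw.png

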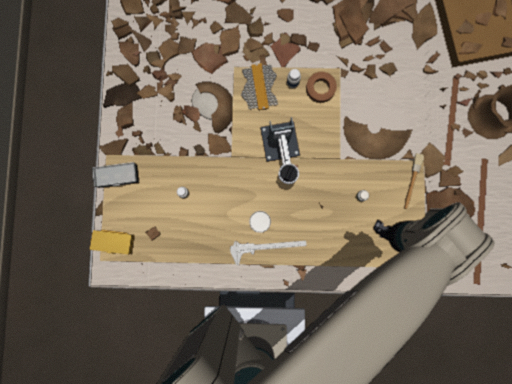

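The side view shows the plate flush on the upright and the disc level in the ring at about (258,180)/4 in the crop. In the top view the thumb bar lies 35° clockwise of the arm, matching the locked model. The bystanders have not moved.

```bash
python3 -c "
from cell import workorder
print(workorder.hand_in())"
```

```text
the job is handed in; nothing more can be done
None
```

The bracket is hung in the two topmost slot rows, and the lamp head is locked in its ring. I handed the job in at about 22 s, with the gripper open and well clear.

- **Bracket:** The tabs went in without resistance until the plate met the face. I then lowered it about 9 mm and pressed it down with about 12 N. The heel ended at 99–100 mm against the nominal 100. Both camera views match the hung pose.
- **Lamp head:** It went through the notches freely and seated. I then turned it clockwise until the torque rose to 1.15 N m. The tool had turned about 75°, where the stop is nominally at 70°. In the final top view the thumb bar lies at the locked angle of -35° to the bracket.
- **Bystanders:** In the final top picture the dish and bottles are where they were, and sherd_a is too. The side picture shows sherd_b still in place under the lamp.

Two readings disagreed with nominal:
- **Seating height:** The lamp seated about 3 mm lower than I calculated. I put this down to the bracket drooping within its play or the lamp slipping in the grip, but did not confirm which. The last pictures show the disc flat on the ring.
- **Stand position:** The plate met the face about 2 mm in front of where I had measured it. That is within the stated calibration error.

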